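# Turn the copper relief panel over and clamp it for chasing

## Task

The small copper panel lies with its raised relief face down on the two-batten trestle. Turn it over and lay it relief face up in the clamping holder, flat on both rails and inside the steel stops, then swing the clamp bar fully down across it. Set the panel down gently rather than dropping it, never let it lie on the bench, and leave the other tools where they are; the slotted block is there to stand the panel on end while you change your grip.

Things in the scene. Friction and masses are not known exactly. Their poses are not given: they have to be found in the camera images.
- panel: Copper panel 110 x 56 x 6 mm (x, y, z), about 0.28 kg. Origin at the middle of the 6 mm sheet. Its z axis points out of the relief face: a round boss 34 mm across and 6 mm high at the centre, low ridges within 35 mm of the centre along x; 20 mm at each end are plain. The other face is flat with a dark round mark. It starts relief down.
- trestle: Fixed plywood board 150 x 100 x 12 mm with two wooden battens on which the panel lies at the start. Origin at the centre of the board's underside, on the bench. Battens run along y at x = -45 and +45 mm, 16 mm wide, 50 mm long, tops 45 mm above the bench; between them and at the sides it is open down to the board.
- block: Fixed dark wooden block 80 x 50 x 46 mm with one straight slot along its y axis, in which the panel can stand on a short end, its sides then 3 mm proud of the block. Origin at the centre of its underside, on the bench. The slot is 8.5 mm wide, runs right through at x = 0, and its floor is 12 mm above the bench; its top 8 mm are chamfered, widening to 24.5 mm.
- slot_floor (a point): Middle of the slot's floor in the block, 12 mm above the bench; y along the slot, z up.
- holder: Fixed dark steel base 156 x 130 x 12 mm with two wooden rails (as the trestle's battens, tops 45 mm above the bench). Steel stops rise 4 mm above the rails: end stops, inner faces at x = +-59 mm; side stops at x = +-46 mm, inner faces at y = +-32 mm (4 mm clearance all round the panel). Clamp post at x = 46, y = 50 mm, 63 mm high. Origin at the centre of its underside, on the bench.
- seat (a point): Where the middle of the panel's sheet lies when seated in the holder: 48 mm above the bench over the holder's origin, axes as the holder's; the panel's long axis goes along x.
- clamp (a joint): Angle of the clamp bar: 0 is fully down, lying across the panel's end over the rail at x = +46 mm of the holder; it grows as the bar swings up and over towards the holder's +y side (1.57 is upright, 2.0 the stop). The hinge is stiff: the bar stays where it is left. About 2 N at clamp_push moves it.
- clamp_hinge (a point): Hinge of the clamp bar, axis along the holder's x, at x = 46, y = 50, z = 57 mm of the holder.
- clamp_push (a point): Point on the middle of the clamp bar 85 mm from the hinge. The bar is steel, 16 mm wide (along the hinge) and 10 mm thick, 104 mm long from the hinge, and ends in a black ball 24 mm across, centre 112 mm from the hinge. This point's z axis is the face that looks up when the bar is down.
- cup_a: Copper cup of punches, 46 mm across, 90 mm high in all, loose, standing among the fixtures. Origin under its centre.
- cup_b: Copper cup of punches, 52 mm across, 80 mm high in all, loose, standing among the fixtures. Origin under its centre.
- hammer: Chasing hammer with steel head, 240 mm long, lying at the right of the bench. Leave alone.
- mallet: Hammer with dark wooden head, 250 mm long, lying at the far side. Leave alone.
- punch_a: Steel punch, 120 mm long, 9 mm square, lying near the robot. Leave alone.
- punch_b: Steel punch, 120 mm long, 9 mm square, lying near the robot. Leave alone.
- pitch_bowl: Dark steel bowl filled with black pitch, 176 mm across, 95 mm high, at the far side. Leave alone.
- offcut: Plain flat copper offcut 120 x 90 x 4 mm lying on the bench at the far side. Leave alone.
Not all that is in view belongs to the job. Of the things that look like the panel, the middle-sized one is meant.

How it is judged:
By the outcome, as a careful person would: the job done as asked, in the order asked, and still so for the second after the job is handed in, with the robot touching nothing.
It also fails if it takes over 72 s, if anything falls off the work surface, if the arm or the gripper's body presses on something with over 40 N, if the wrist force passes 120 N, or if a joint passes its speed limit or range.

## Robot

A 6-joint arm with a two-finger parallel gripper is mounted at the origin on the work surface. World frame = base frame: x ahead of the robot, y to its left, z up, the work surface at z = 0. Lengths are in m, angles in rad, forces in N, time in s.
With the tool pointing down it reaches from about 0.35 to 0.85 m from the base axis. Payload 8.1 kg.
Tool frame: the origin (TCP) lies on the centre line of the jaws, within the pads' length; the fingertips stand robot.finger_overhang ahead of it and the grasp point (between the pads) lies 5 mm behind it (robot.finger_overhang is the distance from the TCP to the fingertips, in m); z points along the fingers, y is the direction in which the jaws open and shut (so a half turn about z gives the same grasp; the last joint's range is limited). The gripper opens to 93 mm and grips with 3 to 60 N. Pads are 15 mm wide; open, the fingers measure 128 mm over their backs; the gripper's body (75 mm by 188 mm) begins 65 mm behind the grasp point.
Start: joints at [-1.355, 0.13, 1.488, -0, 1.523, -0.085], TCP at [0.178, -0.573, 0.233] pointing down, gripper open.
Joint ranges: [-2.96, 2.96], [-0.89, 2.26], [0.02, 2.5], [-1.34, 4.48], [0, 2.73], [-2.66, 2.66]. Speed limits (rad/s): [2.39, 2.39, 2.79, 3.14, 3.14, 3.14].

## Interface

Orientations are given as a rotation vector (axis times angle).
In Python, from plant import robot gives the robot as it stands. The module is installed in compiled form; this text tells all that it offers.
- The arm moves only by the tool carry_out, never from a script. Its argument "commands" is a list that holds one entry, the list of rows, each a list of 4 numbers: the shift along the tool's x, y, z in cm, then the turn about the tool's z in degrees. In form: [[[tx, ty, tz, roll], ...]]. A call has 1 to 20 rows; each row shifts and turns the commanded pose from where the row before left it, along the tool's axes as they then stand; what a row does not reach is not made up. A row lasts 1/12 s, in which the tool goes at most 41.7 mm and 7.16 degrees, less where a joint would pass 70% of its speed; a pose out of reach is approached as far as the arm can. A call is refused whole if a number of a shift passes 4.17 or a number of a turn 7.16, either way. A call with a gripper value outside its range is refused whole. "claw" is the finger opening in cm, from 0 to 9.3, set as the call begins (left out, the last holds). The fingers move at their own pace and stop on an object; "grip_force" is the grip in N (left out, the last holds). Time passes only in rows, so rows that do not move let the fingers close. It gives the time, the measured TCP pose, the force and the opening at its end, in the units of the state.
- robot.read_state(): the state, without advancing time (a new reading comes with each control period).
- robot.read_camera(name): name is "side" or "top"; returns the picture (384x512x3 uint8, red, green, blue); there is no depth.
- robot.camera_params(name): a dict with "mtx" (3x3 intrinsics, pixels), "R" (3x3) and "t" (3): a world point X has camera coordinates R X + t. Camera axes: x right, y down, z forward; pixel columns grow to the right and rows downward; lengths in m; the calibration is good to about 2 mm. A picture is of the moment at which its call begins. camera_params takes no time and is no camera call.
- robot.close_job(): hands the job in, once; it reports no verdict.
The state is a dict: "t": time; "q": joint angles; "dq": joint speeds; "joint_torque": joint torques, N m; "tool_pos": TCP position; "orientation": TCP orientation; "force": force on the tool from outside, world axes, zero at the start; "wrist_torque": the same for the moment, N m; "opening": finger opening in m.
Only numpy, scipy, OpenCV 4.12 (cv2) and the standard library are available. Lean on these libraries where they do the work, as an engineer would, in place of code of your own. Each camera call takes 0.05 s, during which the arm holds its last target.

## Working session

There is one attempt and no reset: what is moved stays moved. The work goes in short steps, Python scripts to look and compute and a tool call to move; the robot and the scene stay as the last step left them, time stands still between calls to the robot, and variables do not carry over. Pictures are saved under pics/ and viewed, and the job is handed in when it is done.

Besides the shell and the picture viewer there is one more tool, called after ">>>" in YAML: its name, and indented under it one key for each argument. carry_out: Moves the arm, as the interface text tells. Its arguments: {"type":"object","properties":{"commands":{"type":"array","items":{"type":"array","items":{"type":"array","items":{"type":"number"}}}},"claw":{"type":"number"},"grip_force":{"type":"number"}},"required":["commands"]}

```bash
mkdir -p pics; ls; python3 - <<'E'
from plant import robot
import cv2
s=robot.read_state(); print(s)
print(robot.finger_overhang)
for n in("side","top"):
    im=robot.read_camera(n); cv2.imwrite(f"pics/{n}0.png",im[:,:,::-1]); p=robot.camera_params(n); print(n,p)
E
```

```text
pics
{'t': 0.0, 'q': array([-1.35539295e+00,  1.31141132e-01,  1.48928691e+00,  4.02923846e-06,
        1.52296478e+00, -8.53809722e-02]), 'dq': array([ 1.57367823e-03,  5.07355989e-05, -7.61561805e-04,  1.18222274e-04,
        1.17653950e-04,  1.29005825e-03]), 'joint_torque': array([ 6.54883934e-04, -5.59836459e+01, -4.91756988e+01,  7.66761904e-02,
        3.57340090e-02, -2.23631496e-04]), 'tool_pos': array([ 0.1776804 , -0.57252705,  0.23159518]), 'orientation': array([-3.10435529e+00, -4.70422431e-01,  1.77292876e-04]), 'force': array([-0.15899439,  0.39405461,  0.17082431]), 'wrist_torque': array([-0.00781947, -0.01113728, -0.0231729 ]), 'opening': 0.09298535275176803}
0.014
side {'mtx': array([[421.28809687,   0.        , 255.33930995],
       [  0.        , 421.28809687, 196.7882142 ],
       [  0.        ,   0.        ,   1.        ]]), 'R': array([[-0.89496096, -0.44598165,  0.01205188],
       [-0.28706514,  0.55496065, -0.78077672],
       [ 0.34152377, -0.70222436, -0.6246939 ]]), 't': array([0.46157945, 0.24352533, 0.9373217 ])}
top {'mtx': array([[379.73867713,   0.        , 254.60382477],
       [  0.        , 379.73867713, 194.14967463],
       [  0.        ,   0.        ,   1.        ]]), 'R': array([[ 7.78040642e-03, -9.99968653e-01,  1.46937869e-03],
       [-9.74832345e-01, -7.91221565e-03, -2.22798779e-01],
       [ 2.22803421e-01,  3.01067173e-04, -9.74863347e-01]]), 't': array([-0.05888336,  0.57417561,  0.95373011])}
```

View pics/side0.png

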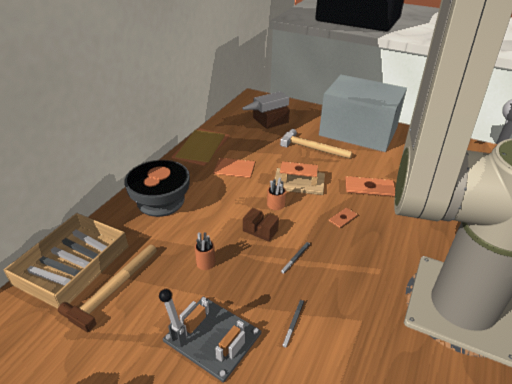

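View pics/top0.png

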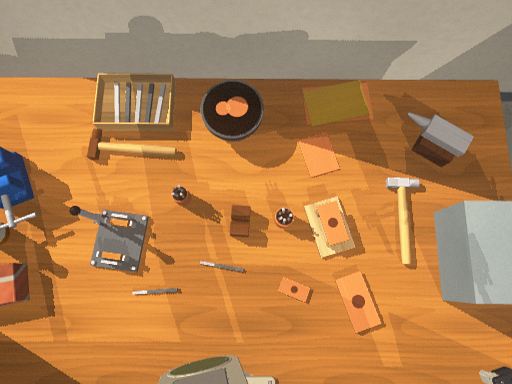

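```bash
cat > h.py <<'E'
import numpy as np, cv2
from plant import robot
from scipy.spatial.transform import Rotation as Rn
def ray(n,u,v):
    p=robot.camera_params(n); d=p["R"].T@np.linalg.inv(p["mtx"])@np.array([u,v,1.]); c=-p["R"].T@p["t"]; return c,d
def onz(n,u,v,z):
    c,d=ray(n,u,v); return c+d*(z-c[2])/d[2]
def proj(n,X):
    p=robot.camera_params(n); q=p["mtx"]@(p["R"]@np.asarray(X,float)+p["t"]); return q[:2]/q[2]
def crop(im,x0,y0,x1,y1,k,name):
    cv2.imwrite(name,cv2.resize(im[y0:y1,x0:x1,::-1],None,fx=k,fy=k,interpolation=cv2.INTER_CUBIC))
E
python3 - <<'E'
import cv2,numpy as np
a=cv2.imread("pics/top0.png")
def c(b,k):
    x0,y0,x1,y1=b; return cv2.resize(a[y0:y1,x0:x1],None,fx=k,fy=k,interpolation=cv2.INTER_CUBIC)
cv2.imwrite("pics/c1.png",c((270,190,370,265),8))
cv2.imwrite("pics/c2.png",c((60,195,160,275),7))
cv2.imwrite("pics/c3.png",c((160,175,300,265),5))
E
```

```text
(no output)
```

View pics/c1.png

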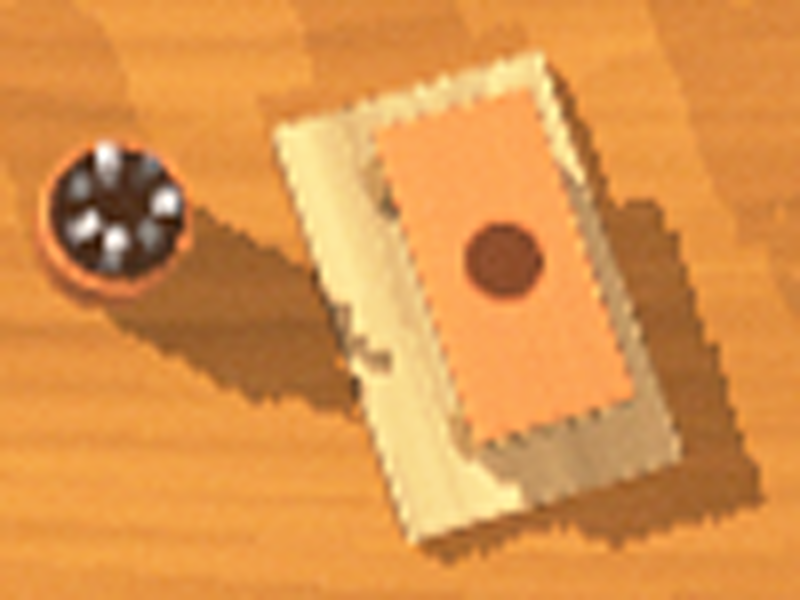

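View pics/c2.png

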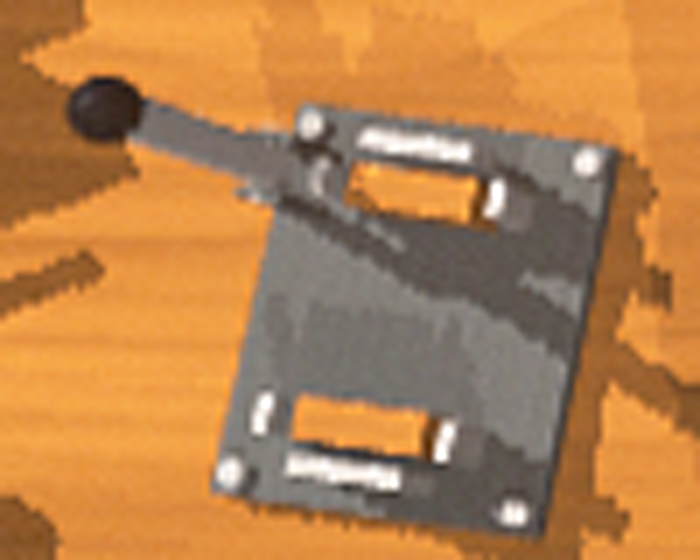

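View pics/c3.png

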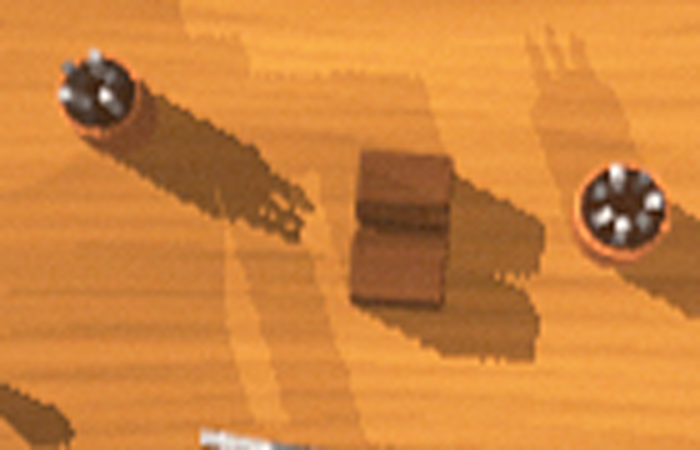

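Candidates in the top view:
- Panel on the trestle at (333,229), middle-sized, with the dark mark.
- Bigger marked panel on the bench at (358,301).
- Smaller marked panel at (294,289).
- Plain offcut at (319,156).

The crop confirms the one on the battens, flat face with the dark mark up. The holder is at (120,240) with its clamp bar up. The block is at (240,221) with its slot running across the image.

```bash
python3 - <<'E'
import cv2,numpy as np
from h import *
# panel corners, top view crop 1
def T(b,k,pts): return [(b[0]+(x+.5)/k-.5,b[1]+(y+.5)/k-.5) for x,y in pts]
a=cv2.imread("pics/top0.png"); hsv=cv2.cvtColor(a,cv2.COLOR_BGR2HSV)
for p in [(333,215),(320,210),(312,200),(120,223),(135,215),(240,210),(240,230)]: print(p,hsv[p[1],p[0]])
def fit(P):
    P=np.array(P)[:,:2]; r=cv2.minAreaRect((P*1000).astype(np.float32)); return r
pc=T((270,190),8,[(372,130),(537,90),(636,390),(480,447)])
P=[onz("top",*p,0.051) for p in pc]; print("panel",np.round(P,4),fit(P), np.mean(P,0))
print("mark",onz("top",*T((270,190),8,[(504,260)])[0],0.051))
tc=T((270,190),8,[(274,128),(543,52),(682,455),(413,545)])
P=[onz("top",*p,0.012) for p in tc]; print("trestle",np.round(P,4),fit(P),np.mean(P,0))
hc=T((60,195),7,[(298,104),(617,148),(545,533),(213,488)])
P=[onz("top",*p,0.012) for p in hc]; print("holder",np.round(P,4),fit(P),np.mean(P,0))
r1=T((60,195),7,[(352,163),(482,182),(475,222),(346,203)])
r2=T((60,195),7,[(294,397),(430,412),(424,458),(290,442)])
P=[onz("top",*p,0.045) for p in r1+r2]; print("rails",np.round(P,4),fit(P),np.mean(P,0))
bc=T((160,175),5,[(361,150),(452,155),(443,305),(350,302)])
P=[onz("top",*p,0.046) for p in bc]; print("block",np.round(P,4),fit(P),np.mean(P,0))
print("ball z.13",onz("top",*T((60,195),7,[(105,108)])[0],0.14))
E
```

```text
(333, 215) [ 14 166 252]
(320, 210) [ 15 163 253]
(312, 200) [ 15 178 230]
(120, 223) [ 15 178 238]
(135, 215) [ 16  25 134]
(240, 210) [ 12 180 143]
(240, 230) [ 12 180 146]
panel [[ 0.5468 -0.2206  0.051 ]
 [ 0.5611 -0.2769  0.051 ]
 [ 0.4598 -0.3056  0.051 ]
 [ 0.4406 -0.2532  0.051 ]] ((502.1977844238281, -264.60693359375), (111.1496810913086, 57.992469787597656), 17.06621742248535) [ 0.50205285 -0.2640522   0.051     ]
mark [ 0.50287415 -0.26347927  0.051     ]
trestle [[ 0.555  -0.1926  0.012 ]
 [ 0.5831 -0.2881  0.012 ]
 [ 0.442  -0.33    0.012 ]
 [ 0.4108 -0.2369  0.012 ]] ((497.48138427734375, -262.34625244140625), (150.81124877929688, 99.54042053222656), 17.060855865478516) [ 0.49769862 -0.26191657  0.012     ]
holder [[0.5394 0.3719 0.012 ]
 [0.5226 0.2432 0.012 ]
 [0.3721 0.2603 0.012 ]
 [0.3882 0.39   0.012 ]] ((455.7652893066406, 316.09051513671875), (130.71046447753906, 152.7308349609375), 83.13795471191406) [0.45558731 0.31634965 0.012     ]
rails [[0.5104 0.3354 0.045 ]
 [0.5034 0.2847 0.045 ]
 [0.488  0.2861 0.045 ]
 [0.4949 0.3362 0.045 ]
 [0.421  0.349  0.045 ]
 [0.4158 0.2972 0.045 ]
 [0.3986 0.2979 0.045 ]
 [0.4042 0.3488 0.045 ]] ((454.06396484375, 317.61138916015625), (53.51668167114258, 107.11380004882812), 82.47306060791016) [0.45453115 0.31692498 0.045     ]
block [[ 0.5493  0.0074  0.046 ]
 [ 0.5469 -0.0421  0.046 ]
 [ 0.4654 -0.0381  0.046 ]
 [ 0.4666  0.0115  0.046 ]] ((506.78350830078125, -15.279500961303711), (49.626773834228516, 82.8185806274414), 87.22960662841797) [ 0.50707366 -0.01532279  0.046     ]
ball z.13 [0.5139592 0.3871323 0.14     ]
```

```bash
python3 - <<'E'
import cv2
a=cv2.imread("pics/side0.png")
def c(b,k):
    x0,y0,x1,y1=b; return cv2.resize(a[y0:y1,x0:x1],None,fx=k,fy=k,interpolation=cv2.INTER_CUBIC)
cv2.imwrite("pics/s1.png",c((150,280,270,380),6))
cv2.imwrite("pics/s2.png",c((235,150,335,250),6))
E
```

```text
(no output)
```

View pics/s1.png

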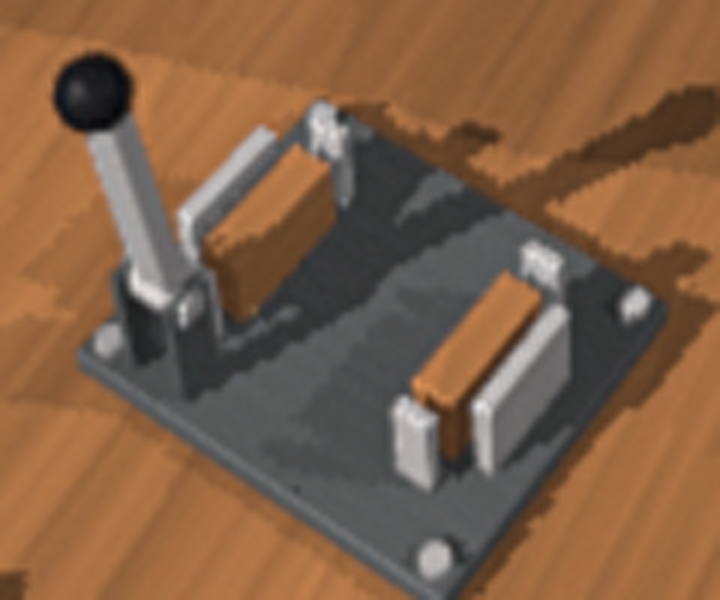

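View pics/s2.png

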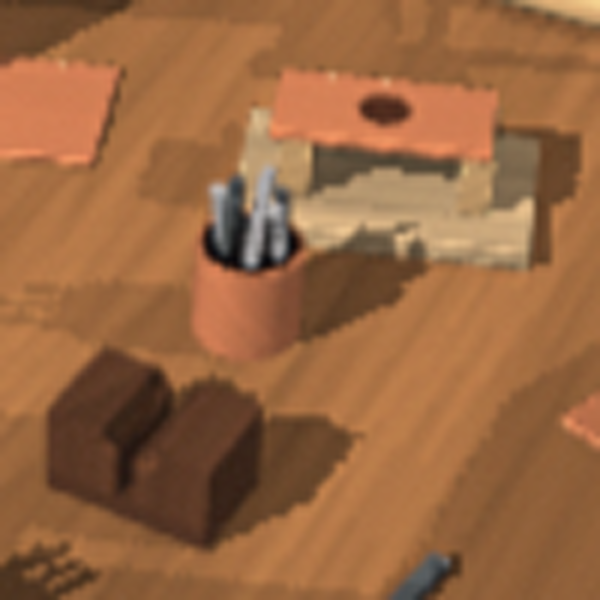

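```bash
cat >> h.py <<'E'
def tri(ut,us):
    c1,d1=ray("top",*ut); c2,d2=ray("side",*us)
    A=np.stack([d1,-d2],1); s=np.linalg.lstsq(A,c2-c1,rcond=None)[0]
    p=c1+s[0]*d1; q=c2+s[1]*d2; return (p+q)/2,np.linalg.norm(p-q)
def to(pos,yaw=None):
    s=robot.read_state(); M=Rn.from_rotvec(s["orientation"]).as_matrix()
    y=np.degrees(np.arctan2(M[1,0],M[0,0]))
    print("t %.2f"%s["t"],"pos",np.round(s["tool_pos"],4),"yaw %.2f"%y,"tilt %.4f"%M[2,2],"op %.4f"%s["opening"],"F",np.round(s["force"],1))
    print("shift cm",np.round(M.T@(np.array(pos)-s["tool_pos"])*100,2), "" if yaw is None else "roll %.1f"%(y-yaw))
E
python3 - <<'E'
from h import *
print(tri((74.9,210.4),(165.8,295.3)))
H=np.array([.455,.317,0]);a=np.radians(-7);Rh=Rn.from_euler('z',a).as_matrix()
p,_=tri((74.9,210.4),(165.8,295.3)); print("ball in holder",Rh.T@(p-H))
for n in("top","side"): print(n, [np.round(proj(n,H+Rh@np.array(q)),1) for q in [(78,65,.012*0),(.046,.05,.057)]][1], "seat corners",[np.round(proj(n,H+Rh@np.array([sx*.059,sy*.032,.049])),1) for sx in(1,-1) for sy in (1,-1)])
to((.4642,-.2757,.16),17)
E
```

```text
(array([0.5083848 , 0.37328413, 0.16726023]), np.float64(0.0006856044477009206))
ball in holder [0.04612757 0.06237056 0.16726023]
top [ 98.4 218.4] seat corners [array([107.2, 215. ]), array([130.6, 218.1]), array([ 97.5, 259.1]), array([121.5, 262.3])]
side [177.2 327. ] seat corners [array([178.8, 319.8]), array([199.2, 298.3]), array([226.2, 349.6]), array([245.5, 325.3])]
t 0.10 pos [ 0.1777 -0.5726  0.2317] yaw 17.23 tilt -1.0000 op 0.0930 F [ 0.3 -0.8  0.8]
shift cm [ 36.16 -19.85   7.21] roll 0.2
```

>>> carry_out:
  commands:
    - [[3.0,-1.65,0.6,0],[3.0,-1.65,0.6,0],[3.0,-1.65,0.6,0],[3.0,-1.65,0.6,0],[3.0,-1.65,0.6,0],[3.0,-1.65,0.6,0],[3.0,-1.65,0.6,0],[3.0,-1.65,0.6,0],[3.0,-1.65,0.6,0],[3.0,-1.65,0.6,0],[3.0,-1.65,0.6,0],[3.0,-1.65,0.6,0],[0,0,0,0],[0,0,0,0],[0,0,0,0]]
  claw: 9.3
  grip_force: 30

```text
t: 1.35
tool_pos: [0.4626, -0.2773, 0.1603]
orientation: [-3.106, -0.472, 0.001]
force: [-0.7, 0.2, -0.4]
opening: 0.0928
```

```bash
python3 - <<'E'
from h import *
to((.4642,-.2757,.042),17)
im=robot.read_camera("top"); crop(im,230,150,390,310,4,"pics/t1.png")
im=robot.read_camera("side"); crop(im,230,80,380,230,4,"pics/t1s.png")
for g in [(.4642,-.2757,.051)]: print(proj("top",g),proj("side",g))
E
```

```text
t 1.35 pos [ 0.4626 -0.2773  0.1603] yaw 17.28 tilt -1.0000 op 0.0928 F [-0.7  0.2 -0.4]
shift cm [ 0.21 -0.1  11.83] roll 0.3
[337.72285987 236.54974847] [312.19117156 169.1336419 ]
```

View pics/t1.png

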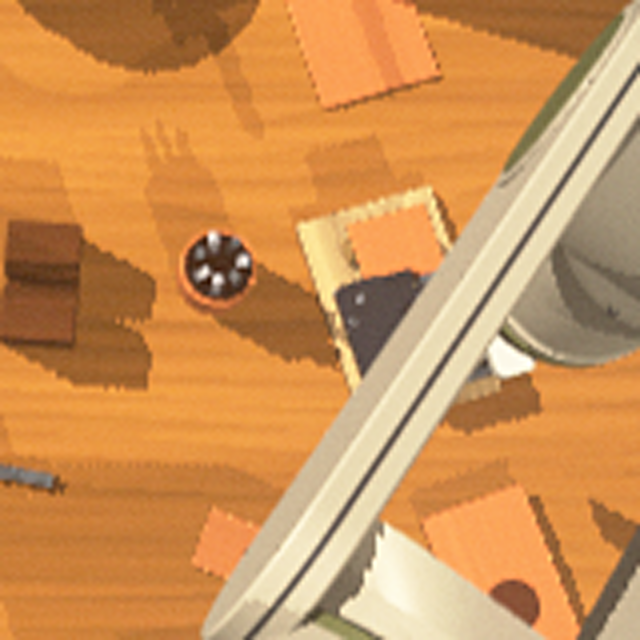

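View pics/t1s.png

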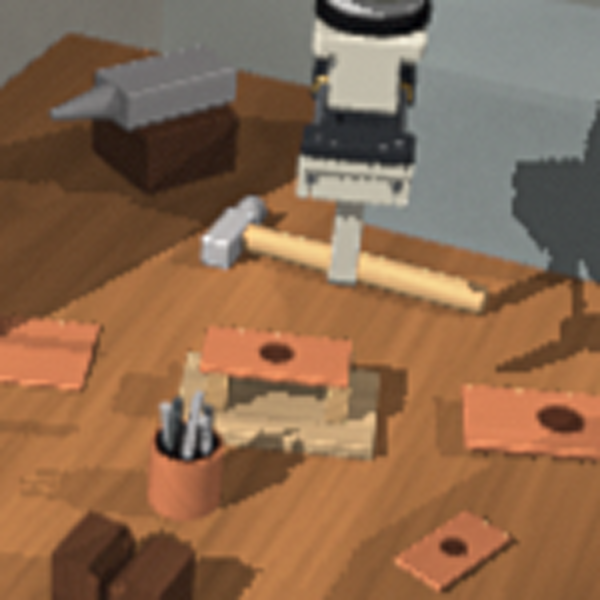

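The gripper hangs above the near end of the panel, and in the side crop the fingers point at the panel's right (near) end. I'll descend.

>>> carry_out:
  commands:
    - [[0.2,-0.1,2.0,0.3],[0,0,2.0,0],[0,0,2.0,0],[0,0,2.0,0],[0,0,1.5,0],[0,0,1.0,0],[0,0,0.7,0],[0,0,0.6,0],[0,0,0,0],[0,0,0,0]]

```text
t: 2.28
tool_pos: [0.4647, -0.2762, 0.0431]
orientation: [3.107, 0.462, 0.001]
force: [0.5, -0.2, 0.6]
opening: 0.093
```

```bash
python3 - <<'E'
from h import *
to((.4642,-.2757,.043),17)
im=robot.read_camera("side"); crop(im,250,100,350,200,6,"pics/t2s.png")
E
```

```text
t 2.28 pos [ 0.4647 -0.2762  0.0431] yaw 16.91 tilt -1.0000 op 0.0930 F [ 0.5 -0.2  0.6]
shift cm [-0.04 -0.06  0.01] roll -0.1
```

View pics/t2s.png

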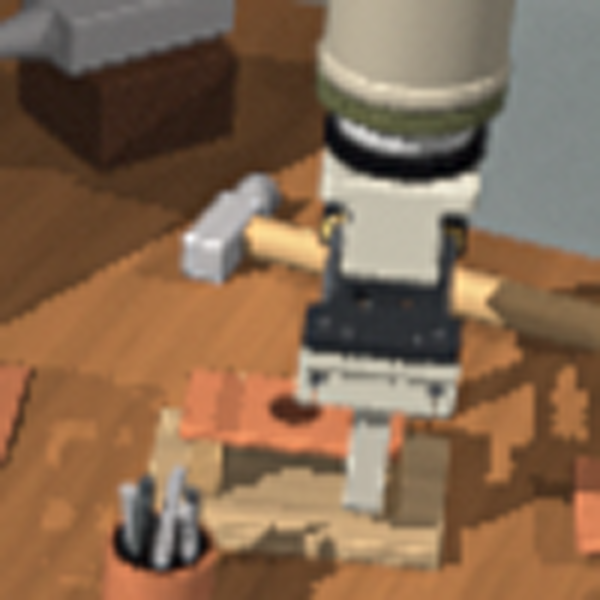

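The finger stands beside the panel about 15 mm from its near end. I'll close on the edges.

>>> carry_out:
  commands:
    - [[0,0,0,0],[0,0,0,0],[0,0,0,0],[0,0,0,0],[0,0,0,0],[0,0,0,0],[0,0,0,0],[0,0,0,0]]
  claw: 5.0
  grip_force: 30

```text
t: 3.0
tool_pos: [0.4643, -0.2749, 0.0426]
orientation: [-3.106, -0.462, 0.001]
force: [-1.9, 4.9, 4.6]
opening: 0.0554
```

>>> carry_out:
  commands:
    - [[0,0,-0.5,0],[0,0,-1,0],[0,0,-1.5,0],[0,0,-2,0],[0,0,-2,0],[0,0,-2,0],[0,0,-2,0],[0,0,-1,0],[0,0,-0.5,0],[0,0,0,0],[0,0,0,0]]

```text
t: 3.92
tool_pos: [0.4642, -0.2756, 0.1669]
orientation: [-3.107, -0.462, 0.001]
force: [0.1, 0.0, -2.6]
opening: 0.0556
```

```bash
python3 - <<'E'
from h import *
to((.4642,-.2757,.16),17)
im=robot.read_camera("side"); crop(im,230,60,350,200,5,"pics/t3s.png")
print(robot.read_state()["wrist_torque"])
E
```

```text
t 3.92 pos [ 0.4642 -0.2756  0.1669] yaw 16.93 tilt -1.0000 op 0.0556 F [ 0.1  0.  -2.6]
shift cm [-0.01  0.01  0.69] roll -0.1
[-0.06915088  0.05173142 -0.02935458]
```

View pics/t3s.png

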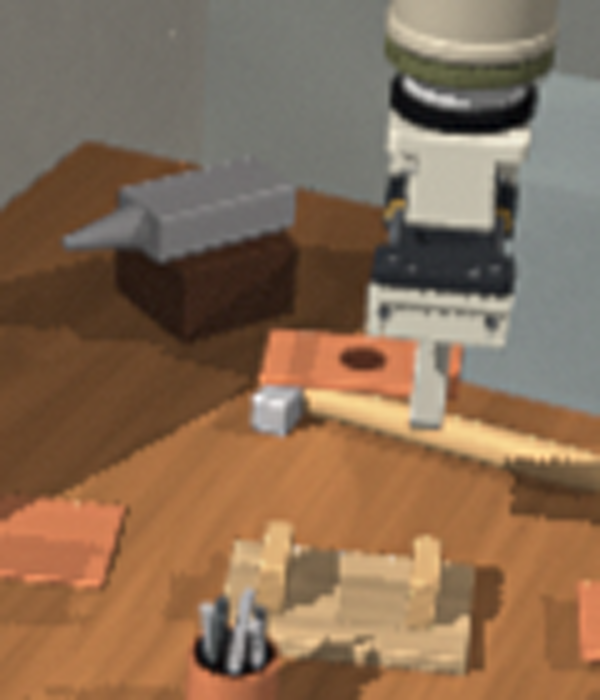

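The panel is lifted level, with 2.6 N at the wrist. I'll ease the grip so it swings down.

>>> carry_out:
  commands:
    - [[0,0,0,0],[0,0,0,0],[0,0,0,0],[0,0,0,0]]
  grip_force: 14

```text
t: 4.3
tool_pos: [0.4643, -0.2755, 0.167]
orientation: [-3.107, -0.463, 0.001]
force: [0.0, -0.2, -3.1]
opening: 0.0554
```

```bash
python3 - <<'E'
from h import *
s=robot.read_state(); print(s["wrist_torque"],s["force"],s["opening"])
im=robot.read_camera("side"); crop(im,230,60,350,200,5,"pics/t4s.png")
E
```

```text
[-0.01553209  0.09714247  0.04214957] [ 0.04078979 -0.22628829 -3.06091308] 0.05538602033103178
```

View pics/t4s.png

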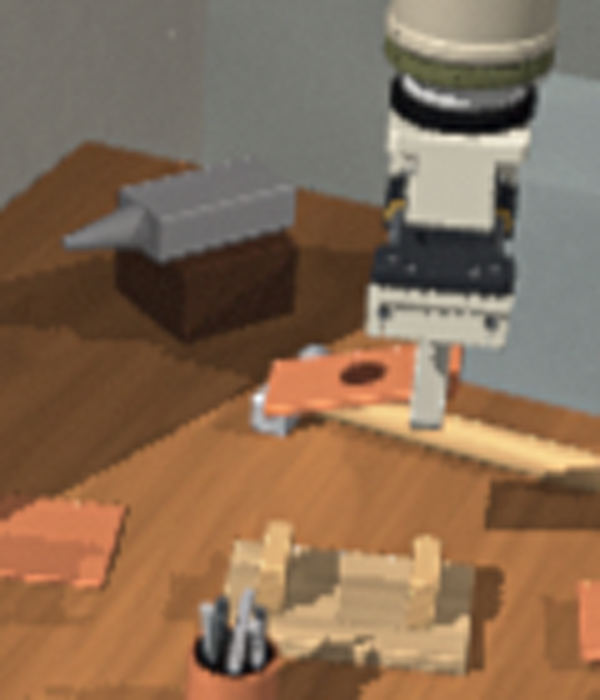

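It tilts slowly at 14 N. I'll ease it further.

>>> carry_out:
  commands:
    - [[0,0,0,0],[0,0,0,0],[0,0,0,0],[0,0,0,0],[0,0,0,0],[0,0,0,0]]
  grip_force: 9

```text
t: 4.85
tool_pos: [0.4646, -0.2758, 0.1677]
orientation: [3.107, 0.463, 0.0]
force: [0.6, -0.4, -2.1]
opening: 0.056
```

```bash
python3 - <<'E'
from h import *
s=robot.read_state(); print(s["wrist_torque"],s["force"],s["opening"])
im=robot.read_camera("side"); crop(im,230,60,350,200,5,"pics/t5s.png")
E
```

```text
[-0.04109175  0.04283094  0.01751715] [ 0.55507105 -0.36741203 -2.08333447] 0.056030331614921186
```

View pics/t5s.png

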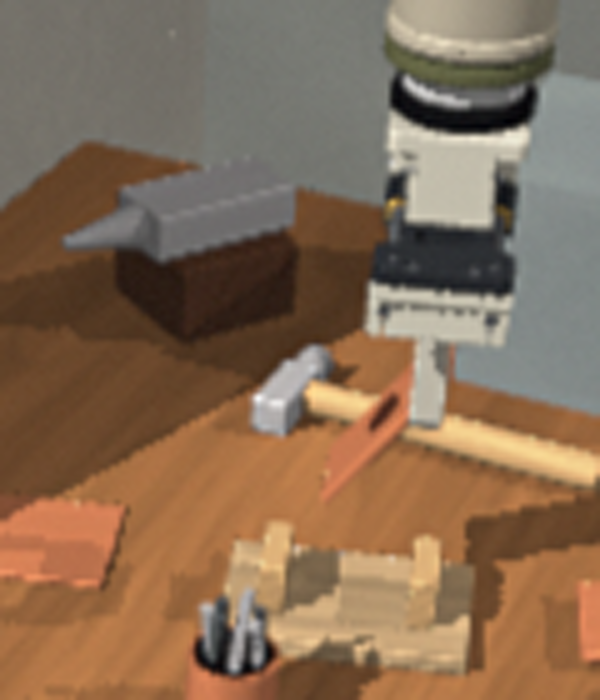

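>>> carry_out:
  commands:
    - [[0,0,0,0],[0,0,0,0],[0,0,0,0],[0,0,0,0],[0,0,0,0],[0,0,0,0],[0,0,0,0],[0,0,0,0]]
  grip_force: 7

```text
t: 5.57
tool_pos: [0.4646, -0.2757, 0.1676]
orientation: [-3.107, -0.462, 0.0]
force: [-0.0, 1.2, -2.8]
opening: 0.0558
```

```bash
python3 - <<'E'
from h import *
s=robot.read_state(); print(s["wrist_torque"],s["force"],s["opening"])
im=robot.read_camera("side"); crop(im,230,60,350,200,5,"pics/t6s.png")
E
```

```text
[0.00721588 0.01002167 0.03698213] [-0.01108082  1.24317106 -2.81877189] 0.05584308095890464
```

View pics/t6s.png

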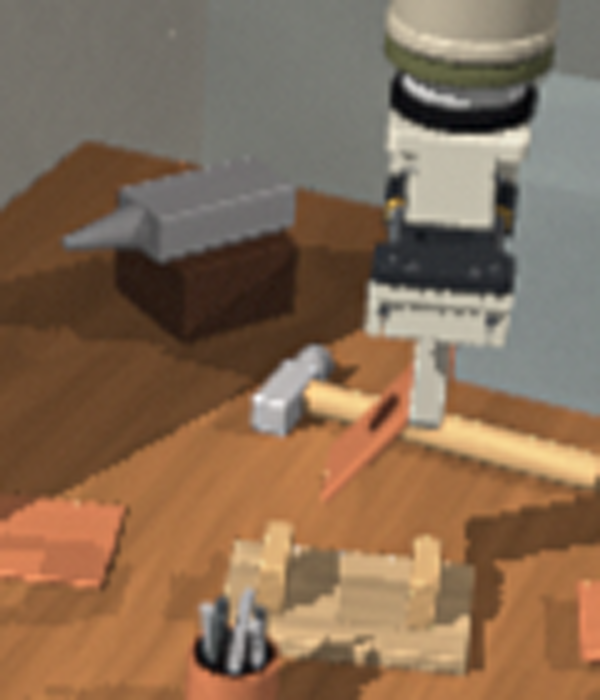

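>>> carry_out:
  commands:
    - [[0,0,0,0],[0,0,0,0],[0,0,0,0],[0,0,0,0],[0,0,0,0]]
  grip_force: 5

```text
t: 6.03
tool_pos: [0.4646, -0.2757, 0.1676]
orientation: [-3.107, -0.463, 0.0]
force: [0.4, -0.5, -2.6]
opening: 0.0554
```

```bash
python3 - <<'E'
from h import *
s=robot.read_state(); print(s["wrist_torque"],s["force"],s["opening"])
im=robot.read_camera("side"); crop(im,230,60,350,200,5,"pics/t7s.png")
E
```

```text
[ 0.0008918   0.12124283 -0.03239063] [ 0.36778752 -0.4881284  -2.59387021] 0.05535009319063958
```

View pics/t7s.png

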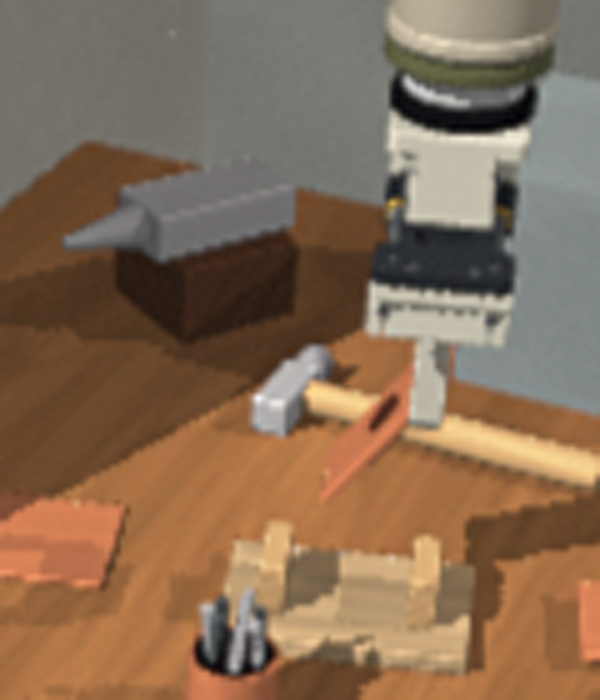

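```bash
cat >> h.py <<'E'
def ang(pix,half=.028,sgn=None,name="side"):
    s=robot.read_state(); M=Rn.from_rotvec(s["orientation"]).as_matrix(); c,d=ray(name,*pix)
    g=s["tool_pos"]-M[:,2]*.005
    for sg in (1,-1):
        n=M[:,1]; k=(n@(g+sg*half*n-c))/(n@d); P=c+k*d; l=M.T@(P-g)*1000; print(sg,"tool-frame mm",np.round(l,1),"dist",np.hypot(l[0],l[2]).round(1),"angle below horiz",np.degrees(np.arctan2(l[2],l[0])).round(1),"yworld",P[1].round(3))
E
python3 - <<'E'
from h import *
ang((230+325/5,60+495/5)); ang((230+450/5,60+345/5))
E
```

```text
1 tool-frame mm [ 54.5  28.  110.5] dist 123.2 angle below horiz 63.7 yworld -0.287
-1 tool-frame mm [ 51.9 -28.   73.7] dist 90.1 angle below horiz 54.8 yworld -0.234
1 tool-frame mm [-9.2 28.   0.4] dist 9.2 angle below horiz 177.5 yworld -0.305
-1 tool-frame mm [ -8.5 -28.  -30.7] dist 31.8 angle below horiz -105.5 yworld -0.251
```

The panel hangs 55° down and has stuck by pad friction. A jolt with a fast start and slow stop along tool x should swing it on.

>>> carry_out:
  commands:
    - [[4.1,0,0,0],[3.5,0,0,0],[2.3,0,0,0],[1.3,0,0,0],[0.6,0,0,0],[0.2,0,0,0],[-0.5,0,0,0],[-1.0,0,0,0],[-2.0,0,0,0],[-3.0,0,0,0],[-4.0,0,0,0],[0,0,0,0],[0,0,0,0]]

```text
t: 7.17
tool_pos: [0.4754, -0.2723, 0.1672]
orientation: [-3.108, -0.457, 0.002]
force: [1.7, -0.5, -1.8]
opening: 0.056
```

```bash
python3 - <<'E'
from h import *
s=robot.read_state(); print(s["wrist_torque"],s["force"],s["opening"])
im=robot.read_camera("side"); crop(im,230,60,350,200,5,"pics/t8s.png")
E
```

```text
[-2.90293412e-03 -6.32469335e-02 -4.65651617e-05] [ 1.6611025  -0.50245151 -1.81504729] 0.05599544714206793
```

View pics/t8s.png

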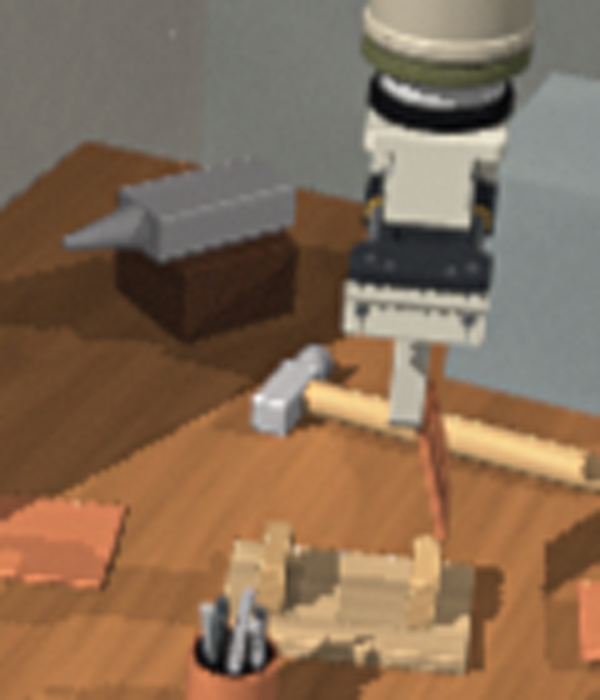

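>>> carry_out:
  commands:
    - [[0,0,0,0],[0,0,0,0],[0,0,0,0],[0,0,0,0],[0,0,0,0],[0,0,0,0]]

```text
t: 7.72
tool_pos: [0.4792, -0.2712, 0.1675]
orientation: [-3.107, -0.463, 0.0]
force: [0.9, 0.5, -2.0]
opening: 0.0559
```

```bash
python3 - <<'E'
from h import *
s=robot.read_state(); print(s["wrist_torque"],s["force"],s["opening"])
im=robot.read_camera("side"); crop(im,280,120,330,180,10,"pics/t9s.png")
im=robot.read_camera("top"); crop(im,260,160,380,260,6,"pics/t9t.png")
to((.507,-.015,.2))
E
```

```text
[ 0.01274904 -0.04165376  0.04456915] [ 0.86151802  0.52036867 -1.9736283 ] 0.055857297174554794
t 7.82 pos [ 0.4791 -0.2712  0.1675] yaw 16.96 tilt -1.0000 op 0.0557 F [-0.6 -0.6 -2.1]
shift cm [ 10.14 -23.69  -3.25]
```

View pics/t9s.png

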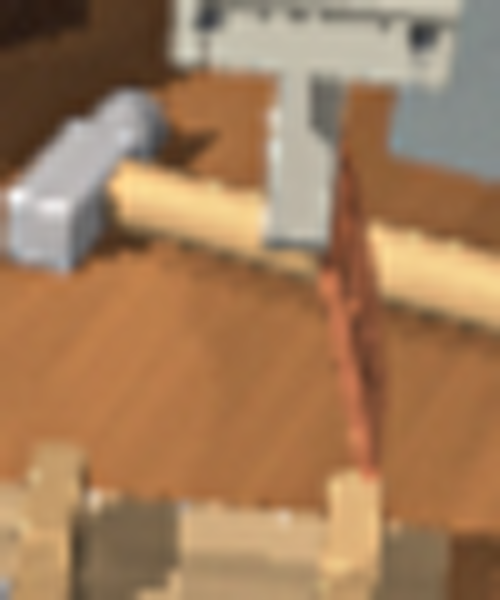

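View pics/t9t.png

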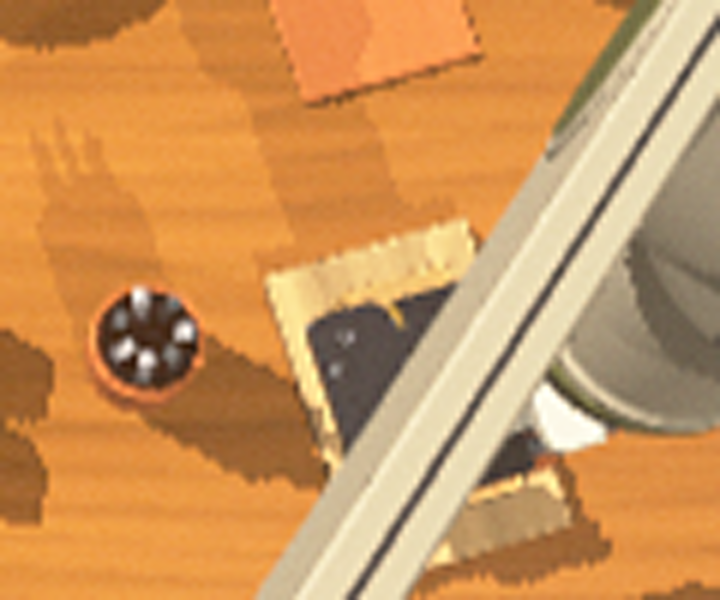

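```bash
python3 - <<'E'
from h import *
ang((317.0,167.7)); ang((314.5,135.5))
E
```

```text
1 tool-frame mm [-29.6  28.  133.6] dist 136.9 angle below horiz 102.5 yworld -0.307
-1 tool-frame mm [-28.6 -28.   95.6] dist 99.8 angle below horiz 106.7 yworld -0.253
1 tool-frame mm [-11.  28.  23.] dist 25.5 angle below horiz 115.6 yworld -0.301
-1 tool-frame mm [-11.  -28.   -9.3] dist 14.4 angle below horiz -139.9 yworld -0.248
```

```bash
python3 - <<'E'
from h import *
for p in [(110,347),(48,405),(165,372),(210,374),(262,403),(205,470)]:
    print(p,np.round(onz("side",235+(p[0]+.5)/6-.5,150+(p[1]+.5)/6-.5,.046),4))
a=cv2.imread("pics/side0.png"); cv2.imwrite("pics/blk.png",cv2.resize(a[200:245,235:290],None,fx=14,fy=12,interpolation=cv2.INTER_CUBIC))
a=cv2.imread("pics/top0.png"); cv2.imwrite("pics/blkt.png",cv2.resize(a[200:242,225:255],None,fx=14,fy=14,interpolation=cv2.INTER_CUBIC))
E
```

```text
(110, 347) [ 0.5443 -0.0415  0.046 ]
(48, 405) [0.5506 0.0056 0.046 ]
(165, 372) [ 0.5151 -0.0374  0.046 ]
(210, 374) [ 0.497  -0.0452  0.046 ]
(262, 403) [ 0.4688 -0.0381  0.046 ]
(205, 470) [0.4727 0.0118 0.046 ]
```

View pics/blk.png

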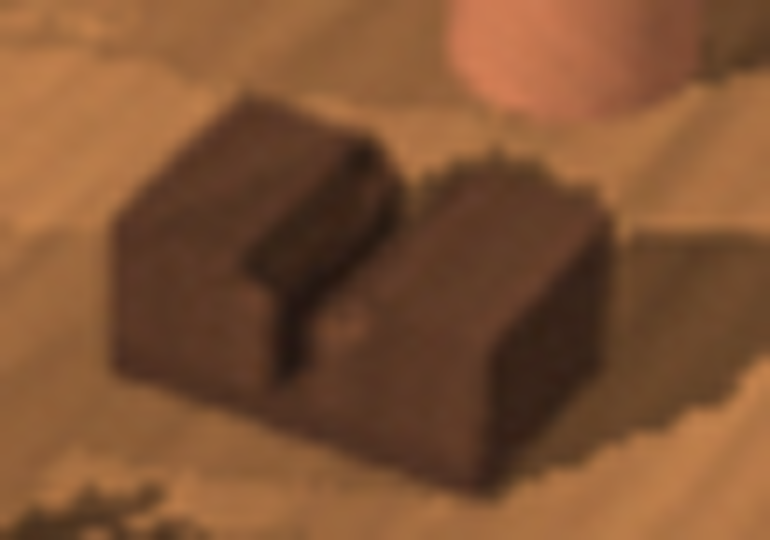

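View pics/blkt.png

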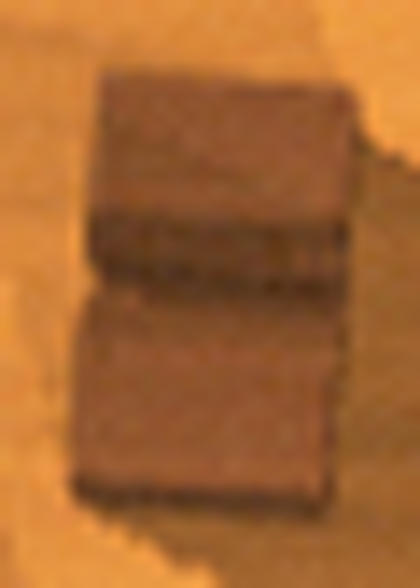

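```bash
python3 - <<'E'
from h import *
print("top")
for p in [(104,70),(355,88),(330,494),(78,478),(94,212),(350,222)]:
    print(p,np.round(onz("top",225+(p[0]+.5)/14-.5,200+(p[1]+.5)/14-.5,.046),4))
print("side")
for p in [(248,93),(115,215),(610,215),(492,350),(245,268),(365,135)]:
    print(p,np.round(onz("side",235+(p[0]+.5)/14-.5,200+(p[1]+.5)/12-.5,.046),4))
E
```

```text
top
(104, 70) [0.5495 0.0069 0.046 ]
(355, 88) [ 0.5463 -0.0418  0.046 ]
(330, 494) [ 0.4675 -0.0378  0.046 ]
(78, 478) [0.4702 0.0102 0.046 ]
(94, 212) [0.5216 0.0083 0.046 ]
(350, 222) [ 0.52   -0.0411  0.046 ]
side
(248, 93) [ 0.5461 -0.0411  0.046 ]
(115, 215) [0.5495 0.0067 0.046 ]
(610, 215) [ 0.468  -0.0354  0.046 ]
(492, 350) [0.4694 0.0134 0.046 ]
(245, 268) [0.5204 0.0108 0.046 ]
(365, 135) [ 0.52   -0.0385  0.046 ]
```

>>> carry_out:
  commands:
    - [[0,0,-0.8,0],[0,0,-1.6,0],[0.5,-0.8,-1.6,0],[1.0,-1.8,-1.0,0],[1.3,-2.3,-0.3,0],[1.3,-2.3,0,0],[1.3,-2.3,0,0],[1.3,-2.3,0,0],[1.3,-2.3,0,0],[1.3,-2.3,0,0],[1.3,-2.3,0,0],[1.0,-1.9,0,0],[0.8,-1.3,0,0],[0.3,-0.8,0,0],[0.2,-0.3,0,3],[0,0,0,5],[0,0,0,6],[0,0,0,4],[0,0,0,2],[0,0,0,0]]
  grip_force: 13

```text
t: 9.48
tool_pos: [0.5353, -0.0142, 0.2211]
orientation: [3.14, -0.087, 0.0]
force: [-0.4, 0.3, -3.0]
opening: 0.0557
```

>>> carry_out:
  commands:
    - [[0,0,0,0],[0,0,0,0]]

```text
t: 9.65
tool_pos: [0.5353, -0.0141, 0.2209]
orientation: [3.14, -0.082, 0.0]
force: [-0.1, -0.4, -1.7]
opening: 0.0557
```

```bash
python3 - <<'E'
from h import *
to((.536,-.0165,.16),-3)
im=robot.read_camera("side"); cv2.imwrite("pics/t10f.png",im[:,:,::-1]); crop(im,220,110,310,230,6,"pics/t10s.png")
im=robot.read_camera("top"); crop(im,170,140,310,260,5,"pics/t10t.png")
E
```

```text
t 9.65 pos [ 0.5353 -0.0141  0.2209] yaw -3.00 tilt -1.0000 op 0.0557 F [-0.1 -0.4 -1.7]
shift cm [0.08 0.24 6.09] roll -0.0
```

View pics/t10s.png

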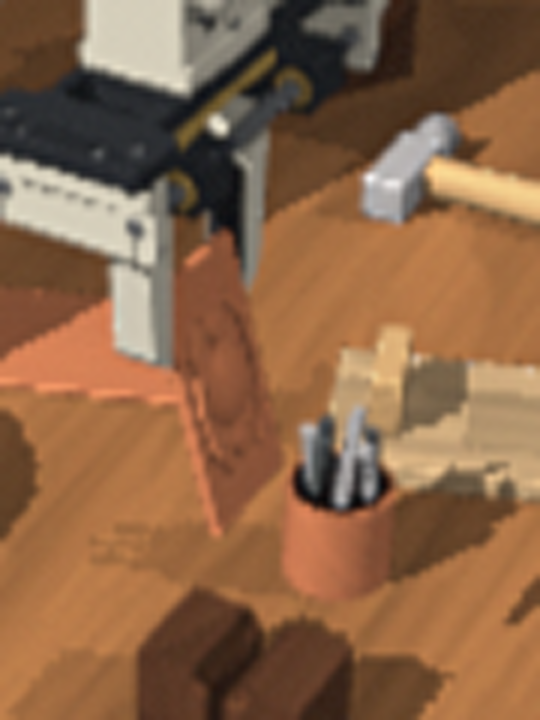

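View pics/t10t.png

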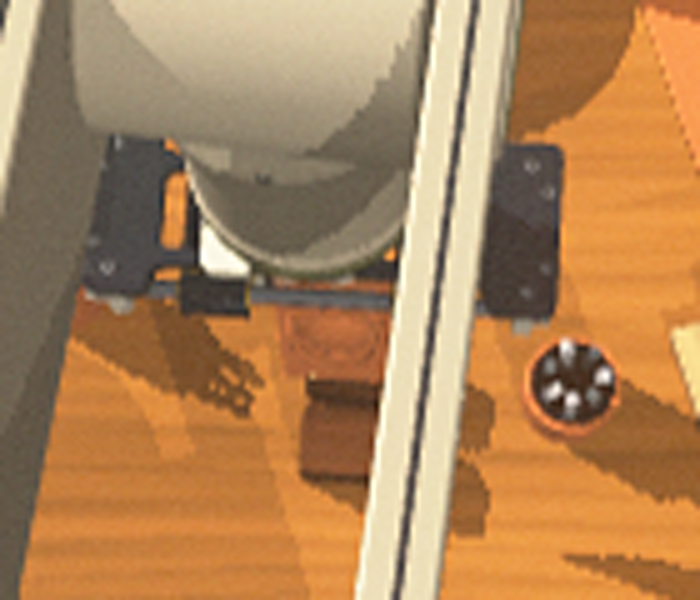

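```bash
python3 - <<'E'
from h import *
for p in [(219,533),(282,465),(228,236)]:
    print(p); ang((220+p[0]/6,110+p[1]/6))
E
```

```text
(219, 533)
1 tool-frame mm [  0.4  28.  146.9] dist 146.9 angle below horiz 89.8 yworld -0.042
-1 tool-frame mm [-30.3 -28.   95.3] dist 100.0 angle below horiz 107.6 yworld 0.016
(282, 465)
1 tool-frame mm [-29.1  28.   98.3] dist 102.5 angle below horiz 106.5 yworld -0.04
-1 tool-frame mm [-57.6 -28.   50.3] dist 76.4 angle below horiz 138.9 yworld 0.017
(228, 236)
1 tool-frame mm [-1.2 28.  -5.5] dist 5.6 angle below horiz -102.8 yworld -0.042
-1 tool-frame mm [-31.8 -28.  -45.7] dist 55.7 angle below horiz -124.9 yworld 0.016
```

>>> carry_out:
  commands:
    - [[0.05,0.25,0.5,0],[0,0,1.2,0],[0,0,1.5,0],[0,0,1.5,0],[0,0,1.3,0],[0,0,0.8,0],[0,0,0.3,0],[0,0,0,0],[0,0,0,0]]

```text
t: 10.5
tool_pos: [0.5359, -0.0163, 0.15]
orientation: [3.14, -0.084, 0.001]
force: [1.3, 0.2, -1.7]
opening: 0.0558
```

```bash
python3 - <<'E'
from h import *
to((.536,-.0165,.16),-3)
im=robot.read_camera("side"); crop(im,220,140,300,250,7,"pics/t11s.png")
E
```

```text
t 10.50 pos [ 0.5359 -0.0163  0.15  ] yaw -3.06 tilt -1.0000 op 0.0558 F [ 1.3  0.2 -1.7]
shift cm [ 0.01  0.01 -1.  ] roll -0.1
```

View pics/t11s.png

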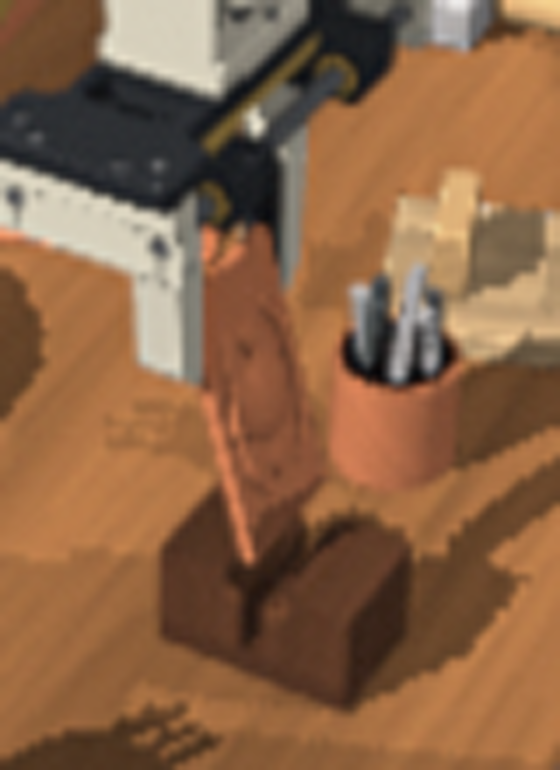

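The tilted bottom edge is over the slot, near corner at about px (255,220). I'll lower it into the chamfer, then swing the top upright.

>>> carry_out:
  commands:
    - [[0,0,0.6,0],[0,0,0.6,0],[0,0,0.5,0],[0,0,0.3,0],[0,0,0,0]]
  grip_force: 9

```text
t: 10.97
tool_pos: [0.535, -0.0162, 0.1284]
orientation: [-3.14, 0.084, 0.003]
force: [0.5, -0.0, -2.1]
opening: 0.056
```

>>> carry_out:
  commands:
    - [[-0.3,0,-0.02,0],[-0.4,0,-0.08,0],[-0.4,0,-0.08,0],[-0.4,0,-0.05,0],[-0.4,0,-0.03,0],[-0.3,0,0,0],[0,0,0,0],[0,0,0,0]]
  grip_force: 7

```text
t: 11.63
tool_pos: [0.514, -0.0152, 0.1329]
orientation: [3.14, -0.084, 0.002]
force: [0.6, 0.3, 2.9]
opening: 0.0561
```

```bash
python3 - <<'E'
from h import *
to((.508,-.015,.16),-3)
im=robot.read_camera("side"); crop(im,220,140,300,250,7,"pics/t12s.png")
E
```

```text
t 11.63 pos [ 0.514  -0.0152  0.1329] yaw -3.07 tilt -1.0000 op 0.0561 F [0.6 0.3 2.9]
shift cm [-0.6   0.01 -2.71] roll -0.1
```

View pics/t12s.png

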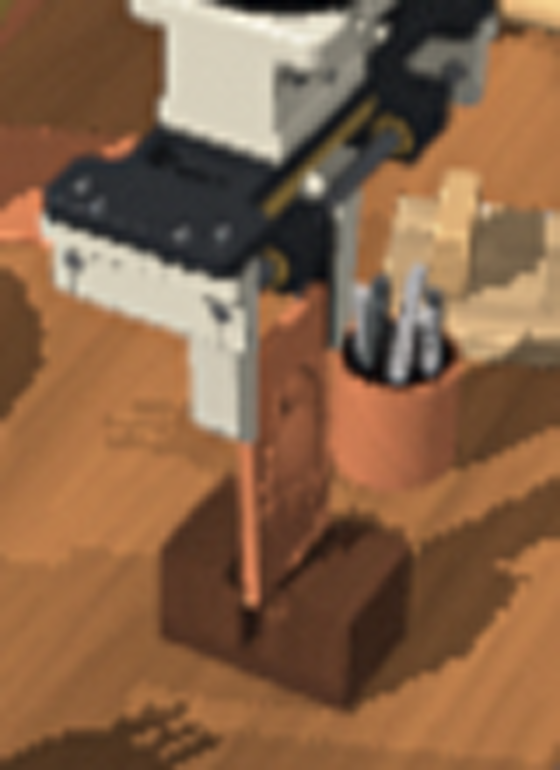

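Nearly upright and captive in the slot. I'll finish the swing and lower to the floor.

>>> carry_out:
  commands:
    - [[-0.3,0,0.1,0],[-0.2,0,0.3,0],[-0.05,0,0.5,0],[0,0,0.5,0],[0,0,0.4,0],[0,0,0.2,0],[0,0,0.2,0],[0,0,0,0]]

```text
t: 12.35
tool_pos: [0.5077, -0.0148, 0.1094]
orientation: [-3.14, 0.084, 0.002]
force: [0.2, 0.2, -3.4]
opening: 0.056
```

```bash
python3 - <<'E'
from h import *
to((.508,-.015,.107),-3)
im=robot.read_camera("side"); crop(im,220,140,300,250,7,"pics/t13s.png")
E
```

```text
t 12.35 pos [ 0.5077 -0.0148  0.1094] yaw -3.07 tilt -1.0000 op 0.0560 F [ 0.2  0.2 -3.4]
shift cm [0.03 0.02 0.24] roll -0.1
```

View pics/t13s.png

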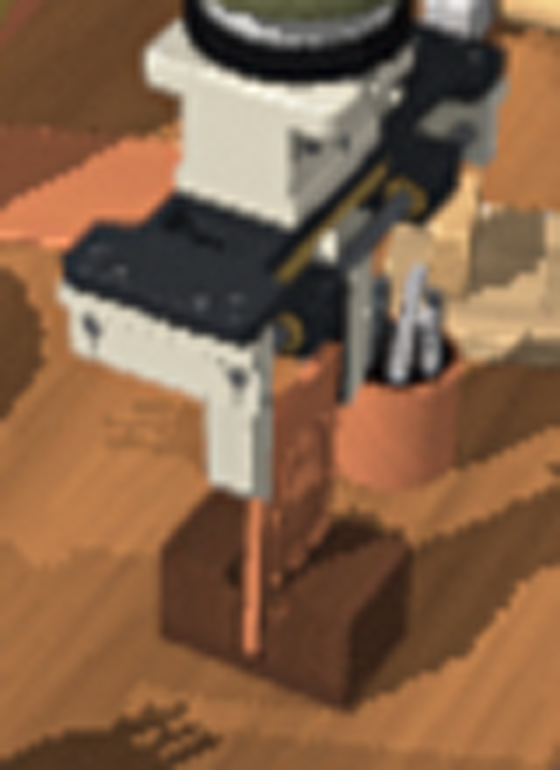

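>>> carry_out:
  commands:
    - [[0,0,0.15,0],[0,0,0.15,0],[0,0,0,0]]

```text
t: 12.65
tool_pos: [0.5084, -0.0148, 0.1074]
orientation: [3.14, -0.084, 0.001]
force: [0.5, -0.7, -3.1]
opening: 0.0561
```

>>> carry_out:
  commands:
    - [[0,0,0.15,0],[0,0,0.1,0],[0,0,0,0]]

```text
t: 12.9
tool_pos: [0.5099, -0.0149, 0.1066]
orientation: [3.14, -0.084, 0.006]
force: [-0.7, 1.6, 7.6]
opening: 0.056
```

The panel stands on the slot floor (upward force 7.6 N). I'll release and regrip lower.

>>> carry_out:
  commands:
    - [[0,0,0,0],[0,0,0,0],[0,0,0,0],[0,0,0,0],[0,0,0,0],[0,0,0,0]]
  claw: 9.0

```text
t: 13.4
tool_pos: [0.5081, -0.0148, 0.1046]
orientation: [-3.14, 0.084, 0.001]
force: [-0.1, -0.7, -0.4]
opening: 0.0884
```

```bash
python3 - <<'E'
from h import *
to((.5083,-.015,.055),-3)
im=robot.read_camera("side"); crop(im,220,140,300,250,7,"pics/t14s.png")
E
```

```text
t 13.40 pos [ 0.5081 -0.0148  0.1046] yaw -3.06 tilt -1.0000 op 0.0884 F [-0.1 -0.7 -0.4]
shift cm [0.02 0.02 4.96] roll -0.1
```

View pics/t14s.png

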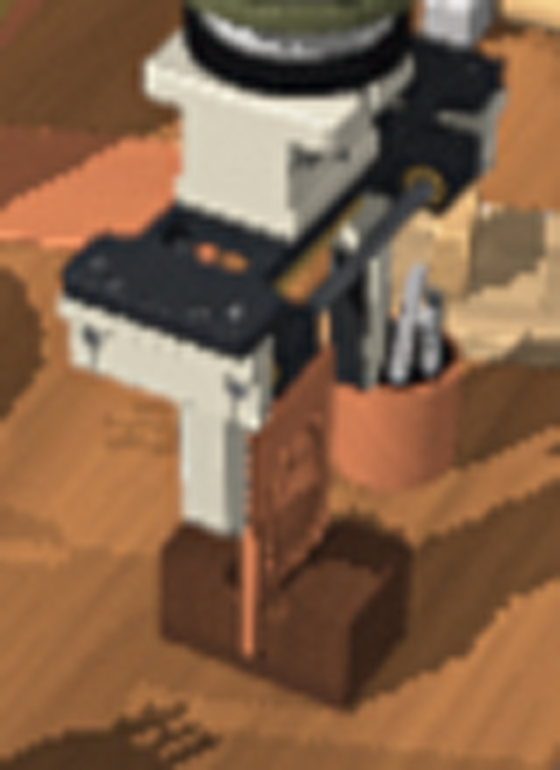

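>>> carry_out:
  commands:
    - [[0,0,0.8,0],[0,0,1.2,0],[0,0,1.0,0],[0,0,0.6,0],[0,0,0.4,0],[0,0,0.3,0],[0,0,0.3,0],[0,0,0.2,0],[0,0,0.1,0],[0,0,0,0]]

```text
t: 14.28
tool_pos: [0.5084, -0.0148, 0.0558]
orientation: [3.14, -0.084, 0.0]
force: [-0.7, -0.2, 0.4]
opening: 0.0898
```

```bash
python3 - <<'E'
from h import *
to((.5083,-.015,.055),-3)
im=robot.read_camera("side"); crop(im,210,140,310,250,6,"pics/t15s.png")
E
```

```text
t 14.28 pos [ 0.5084 -0.0148  0.0558] yaw -3.06 tilt -1.0000 op 0.0898 F [-0.7 -0.2  0.4]
shift cm [-0.01  0.02  0.08] roll -0.1
```

View pics/t15s.png

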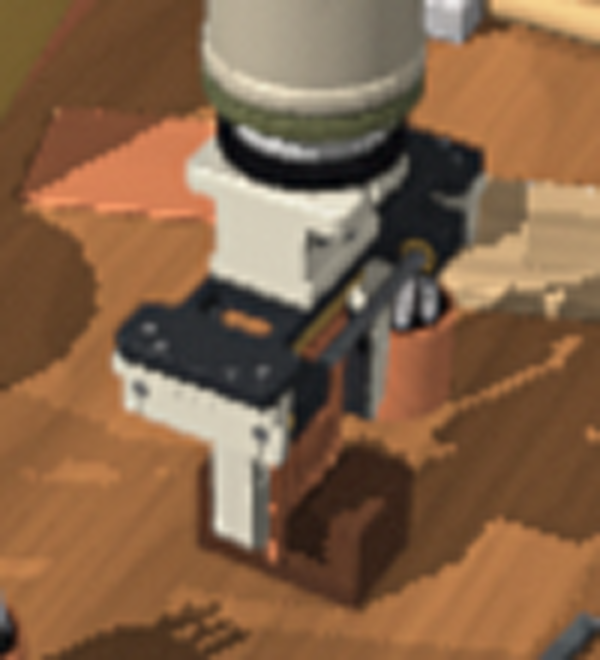

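>>> carry_out:
  commands:
    - [[0,0,0,0],[0,0,0,0],[0,0,0,0],[0,0,0,0],[0,0,0,0],[0,0,0,0],[0,0,0,0]]
  claw: 5.0
  grip_force: 25

```text
t: 14.92
tool_pos: [0.5083, -0.0148, 0.0558]
orientation: [3.14, -0.084, 0.0]
force: [-0.7, -0.5, 0.6]
opening: 0.056
```

>>> carry_out:
  commands:
    - [[0,0,-0.4,0],[0,0,-0.8,0],[0,0,-1.2,0],[0,0,-1.8,0],[0,0,-2.4,0],[0,0,-2.4,0],[0,0,-2.0,0],[0,0,-1.2,0],[0,0,-0.6,0],[0,0,0,0],[0,0,0,0]]

```text
t: 15.83
tool_pos: [0.5079, -0.0148, 0.1832]
orientation: [-3.14, 0.084, 0.001]
force: [-0.1, -0.3, -3.2]
opening: 0.0557
```

```bash
python3 - <<'E'
from h import *
to((.4,.3,.2),-7)
im=robot.read_camera("side"); crop(im,210,60,310,230,5,"pics/t16s.png")
E
```

```text
t 15.83 pos [ 0.5079 -0.0148  0.1832] yaw -3.07 tilt -1.0000 op 0.0557 F [-0.1 -0.3 -3.2]
shift cm [-12.46 -30.86  -1.67] roll 3.9
```

View pics/t16s.png

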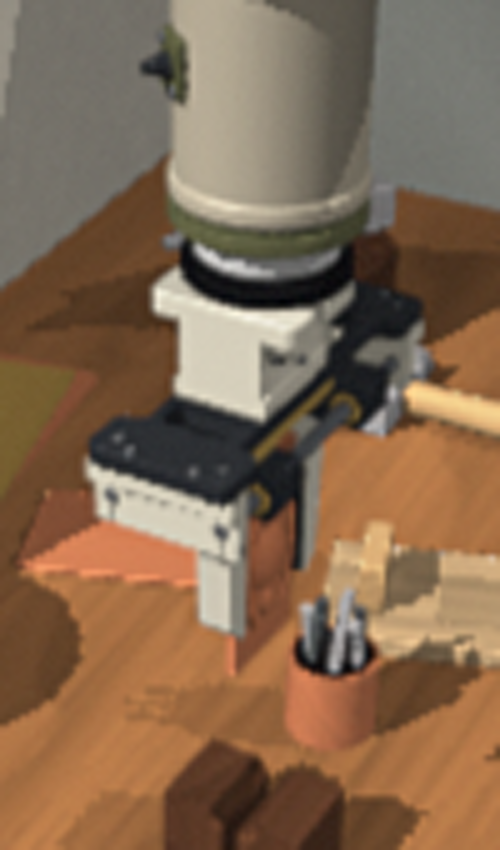

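```bash
python3 - <<'E'
from h import *
def S(p): return onz("side",150+(p[0]+.5)/6-.5,280+(p[1]+.5)/6-.5,.045)
P=np.array([S(p) for p in [(412,382),(510,270),(545,292),(445,402),(203,240),(303,143),(335,165)]]); print(np.round(P,4))
H=np.array([.455,.317,0]);Rh=Rn.from_euler('z',np.radians(-7)).as_matrix()
print("in holder",np.round((P-H)@Rh*1000,1))
def T7(p): return onz("top",60+(p[0]+.5)/7-.5,195+(p[1]+.5)/7-.5,.049)
# stops on top view
for nm,p in dict(end_px=[(358,130),(472,152),(470,165),(360,145)],end_mx=[(290,455),(400,472),(398,490),(287,475)],sidepx_my=[(490,178),(505,182),(500,215),(485,213)],side_mx_py=[(257,393),(272,395),(265,432),(252,430)],side_mx_my=[(440,420),(455,422),(447,460),(433,458)]).items():
    Q=np.array([T7(x) for x in p]); print(nm,np.round(((Q-H)@Rh)[:,:2]*1000,1).tolist())
E
```

```text
[[0.4219 0.349  0.045 ]
 [0.414  0.2984 0.045 ]
 [0.3996 0.3005 0.045 ]
 [0.409  0.3504 0.045 ]
 [0.5114 0.3348 0.045 ]
 [0.5028 0.286  0.045 ]
 [0.488  0.2888 0.045 ]]
in holder [[-36.7  27.8  45. ]
 [-38.4 -23.5  45. ]
 [-52.9 -23.1  45. ]
 [-49.7  27.6  45. ]
 [ 53.8  24.6  45. ]
 [ 51.3 -25.   45. ]
 [ 36.2 -23.9  45. ]]
end_px [[65.2, 23.8], [62.5, -21.4], [57.4, -21.6], [59.6, 21.8]]
end_mx [[-59.1, 22.8], [-59.9, -19.4], [-66.5, -20.0], [-66.4, 22.2]]
sidepx_my [[53.5, -30.3], [52.7, -36.3], [40.0, -36.9], [40.0, -31.1]]
side_mx_py [[-38.1, 40.1], [-38.1, 34.3], [-51.9, 33.9], [-51.9, 38.9]]
side_mx_my [[-39.1, -30.2], [-39.1, -36.0], [-53.3, -35.9], [-53.2, -30.5]]
```

>>> carry_out:
  commands:
    - [[-0.3,-0.8,0,0],[-0.55,-1.6,0,0],[-0.85,-2.4,0,0],[-1.0,-2.8,0,0],[-1.0,-2.8,0,0],[-1.0,-2.8,0,0],[-1.0,-2.8,0,0],[-1.0,-2.8,0,0],[-1.0,-2.8,0,0],[-1.0,-2.8,0,0],[-1.0,-2.8,0,0],[-0.85,-2.4,0,0],[-0.65,-1.8,0,0],[-0.45,-1.2,0,0],[-0.3,-0.75,0,0],[0,0,0,1.5],[0,0,0,2.0],[0,0,0,1.4],[0,0,0,0],[0,0,0,0]]

```text
t: 17.55
tool_pos: [0.4068, 0.3241, 0.1835]
orientation: [3.134, -0.218, -0.001]
force: [-0.5, -0.1, -2.3]
opening: 0.0558
```

```bash
python3 - <<'E'
from h import *
to((.4062,.3246,.0888),-8)
im=robot.read_camera("side"); crop(im,140,230,290,380,4,"pics/t17s.png")
im=robot.read_camera("top"); crop(im,50,180,170,300,5,"pics/t17t.png")
E
```

```text
t 17.55 pos [0.4068 0.3241 0.1835] yaw -7.96 tilt -1.0000 op 0.0558 F [-0.5 -0.1 -2.3]
shift cm [-0.06 -0.04  9.47] roll 0.0
```

View pics/t17s.png

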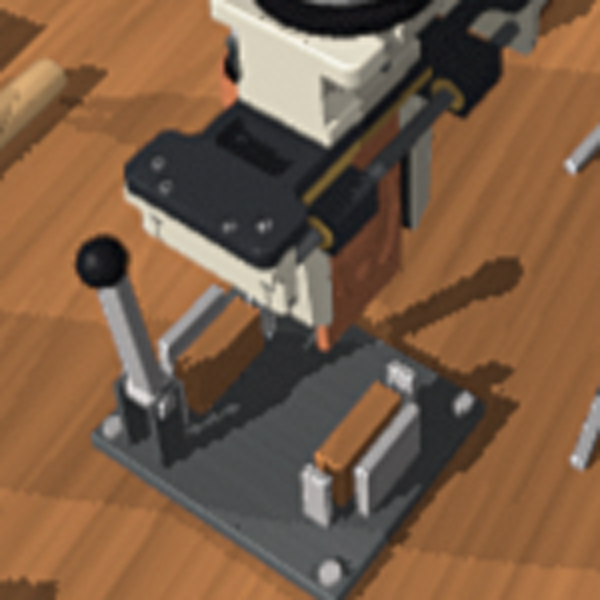

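View pics/t17t.png

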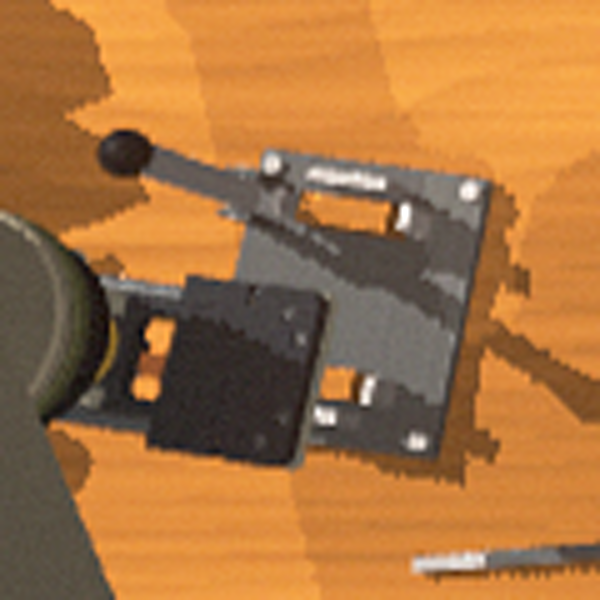

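>>> carry_out:
  commands:
    - [[-0.05,-0.04,0.5,0],[0,0,1.0,0],[0,0,1.5,0],[0,0,1.8,0],[0,0,1.5,0],[0,0,1.0,0],[0,0,0.8,0],[0,0,0.5,0],[0,0,0.25,0],[0,0,0,0],[0,0,0,0]]

```text
t: 18.57
tool_pos: [0.4067, 0.3253, 0.0959]
orientation: [-3.133, 0.218, -0.001]
force: [-0.1, 0.3, -2.0]
opening: 0.0559
```

```bash
python3 - <<'E'
from h import *
to((.4062,.3246,.0888),-8)
im=robot.read_camera("side"); crop(im,150,260,270,380,6,"pics/t18s.png")
E
```

```text
t 18.57 pos [0.4067 0.3253 0.0959] yaw -7.96 tilt -1.0000 op 0.0559 F [-0.1  0.3 -2. ]
shift cm [-0.04  0.08  0.71] roll 0.0
```

View pics/t18s.png

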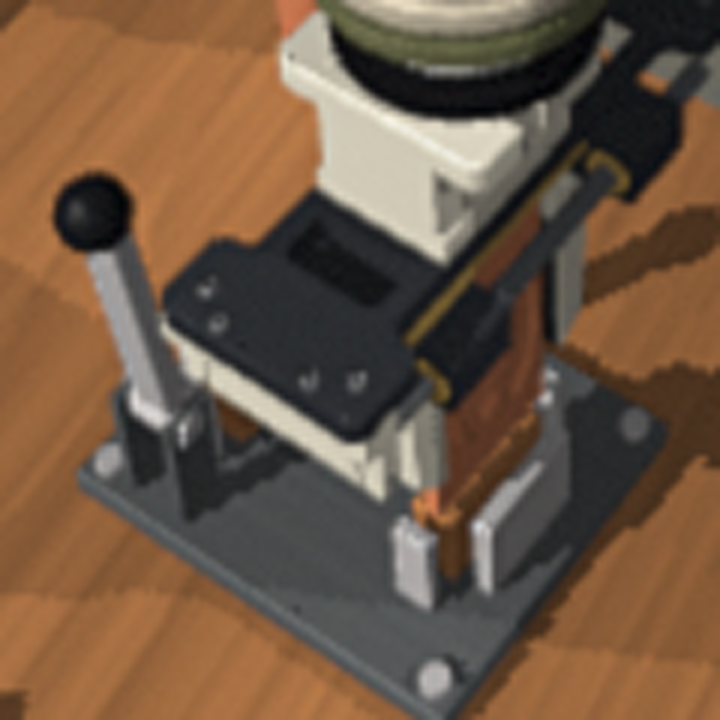

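>>> carry_out:
  commands:
    - [[0,0.08,0.25,0],[0,0,0.2,0],[0,0,0.15,0],[0,0,0,0]]

```text
t: 18.95
tool_pos: [0.406, 0.3241, 0.0889]
orientation: [3.134, -0.218, -0.001]
force: [0.3, 0.0, -2.4]
opening: 0.0558
```

>>> carry_out:
  commands:
    - [[0,0,0.1,0],[0,0,0.08,0],[0,0,0,0]]

```text
t: 19.2
tool_pos: [0.4062, 0.3242, 0.0887]
orientation: [3.134, -0.218, -0.0]
force: [-5.2, -3.8, 9.6]
opening: 0.0554
```

B is resting on the rail. I'll ease the grip and lean the top toward holder +x in an arc about the B edge.

>>> carry_out:
  commands:
    - [[0,0,-0.05,0],[0,0,0,0],[0.2,0,0,0],[0.23,0,0,0],[0.2,0,0.01,0],[0.23,0,0.02,0],[0.2,0,0.03,0],[0.22,0,0.04,0],[0.2,0,0.05,0],[0.2,0,0.05,0],[0,0,0,0]]
  grip_force: 7

```text
t: 20.12
tool_pos: [0.4234, 0.3219, 0.0859]
orientation: [-3.134, 0.219, -0.001]
force: [0.8, 0.1, 2.0]
opening: 0.0557
```

```bash
python3 - <<'E'
from h import *
to((.4062,.3246,.0888),-8)
im=robot.read_camera("side"); crop(im,150,260,270,380,6,"pics/t19s.png")
E
```

```text
t 20.12 pos [0.4234 0.3219 0.0859] yaw -7.98 tilt -1.0000 op 0.0557 F [0.8 0.1 2. ]
shift cm [-1.74 -0.02 -0.29] roll 0.0
```

View pics/t19s.png

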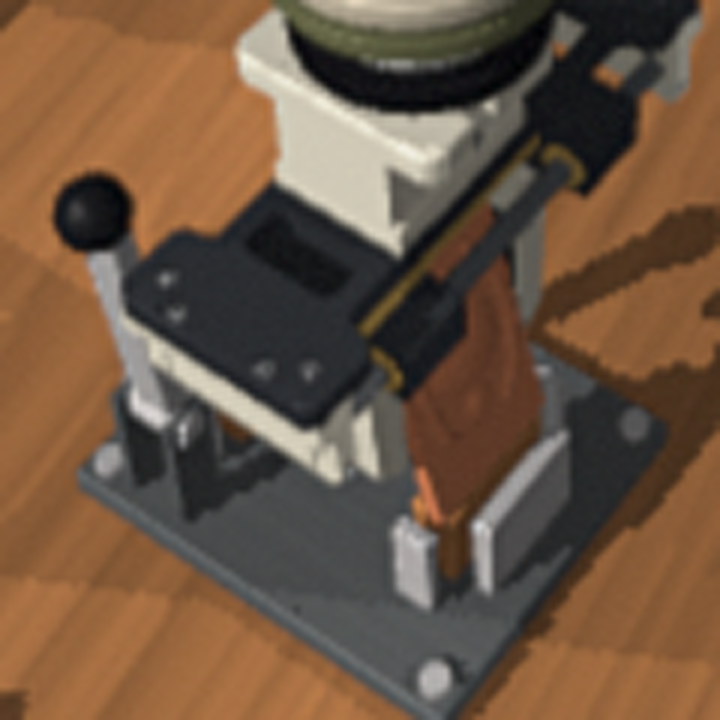

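>>> carry_out:
  commands:
    - [[0.2,0,0.07,0],[0.2,0,0.07,0],[0.2,0,0.08,0],[0.19,0,0.09,0],[0.19,0,0.1,0],[0.18,0,0.11,0],[0.18,0,0.12,0],[0.18,0,0.12,0],[0.17,0,0.13,0],[0.16,0,0.14,0],[0.16,0,0.14,0],[0.15,0,0.15,0],[0.14,0,0.16,0],[0.14,0,0.16,0],[0.13,0,0.17,0],[0.12,0,0.18,0],[0,0,0,0]]

```text
t: 21.58
tool_pos: [0.4511, 0.3183, 0.0666]
orientation: [-3.133, 0.219, -0.004]
force: [4.3, -1.1, 4.1]
opening: 0.0559
```

```bash
python3 - <<'E'
from h import *
to((.4062,.3246,.0888),-8)
im=robot.read_camera("side"); crop(im,150,260,270,380,6,"pics/t20s.png")
im=robot.read_camera("top"); crop(im,60,180,180,280,6,"pics/t20t.png")
E
```

```text
t 21.58 pos [0.4511 0.3183 0.0666] yaw -7.99 tilt -1.0000 op 0.0559 F [ 4.3 -1.1  4.1]
shift cm [-4.53 -0.   -2.24] roll 0.0
```

View pics/t20s.png

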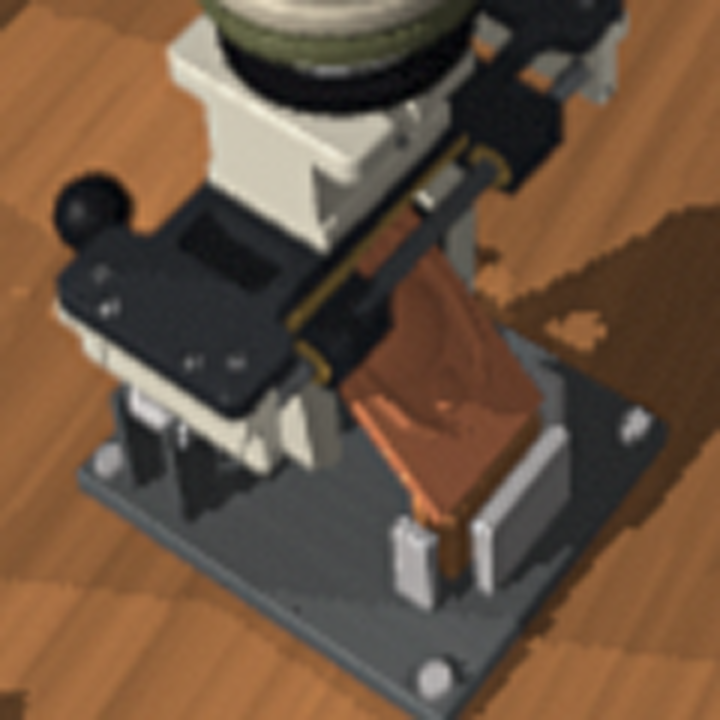

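View pics/t20t.png

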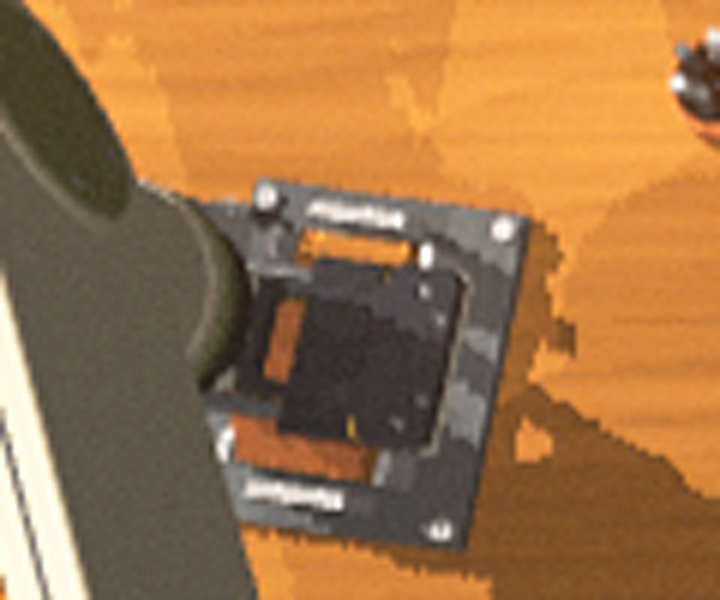

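The panel is leaning about 55°, B still on the rail. I'll grip firmer, lift 4 mm and shift back about 1 cm toward the −x stop.

>>> carry_out:
  commands:
    - [[0,0,0,0],[0,0,0,0],[0,0,-0.25,0],[-0.1,0,-0.25,0],[-0.3,0,0,0],[-0.35,0,0,0],[-0.3,0,0,0],[0,0,0,0],[0,0,0,0]]
  grip_force: 22

```text
t: 22.43
tool_pos: [0.439, 0.3197, 0.0711]
orientation: [3.134, -0.218, 0.001]
force: [2.1, -1.0, -0.7]
opening: 0.0555
```

```bash
python3 - <<'E'
from h import *
to((.4062,.3246,.0888),-8)
im=robot.read_camera("side"); crop(im,150,260,270,380,6,"pics/t21s.png")
for p in []: pass
E
```

```text
t 22.43 pos [0.439  0.3197 0.0711] yaw -7.95 tilt -1.0000 op 0.0555 F [ 2.1 -1.  -0.7]
shift cm [-3.31 -0.04 -1.77] roll 0.0
```

View pics/t21s.png

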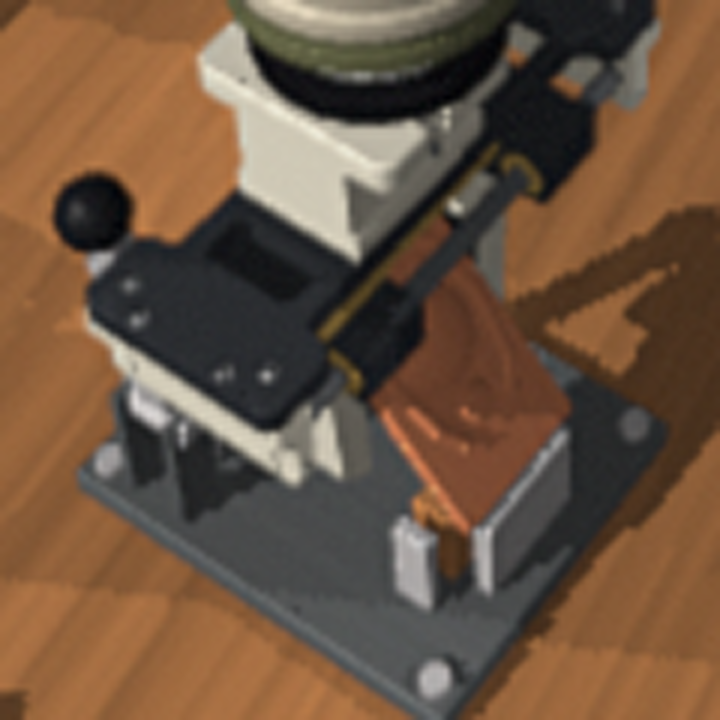

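>>> carry_out:
  commands:
    - [[0.1,0,0.2,0],[0.05,0,0.2,0],[0.1,0,0.18,0],[0.1,0,0.19,0],[0.1,0,0.19,0],[0.1,0,0.19,0],[0.08,0,0.2,0],[0.07,0,0.2,0],[0,0,0,0]]
  grip_force: 8

```text
t: 23.23
tool_pos: [0.4488, 0.3188, 0.0569]
orientation: [-3.133, 0.219, -0.008]
force: [8.2, -3.0, 5.5]
opening: 0.0558
```

```bash
python3 - <<'E'
from h import *
to((.446,.3197,.043),-8)
im=robot.read_camera("side"); crop(im,150,260,270,380,6,"pics/t22s.png")
E
```

```text
t 23.23 pos [0.4488 0.3188 0.0569] yaw -8.00 tilt -1.0000 op 0.0558 F [ 8.2 -3.   5.5]
shift cm [-0.29 -0.04  1.39] roll 0.0
```

View pics/t22s.png

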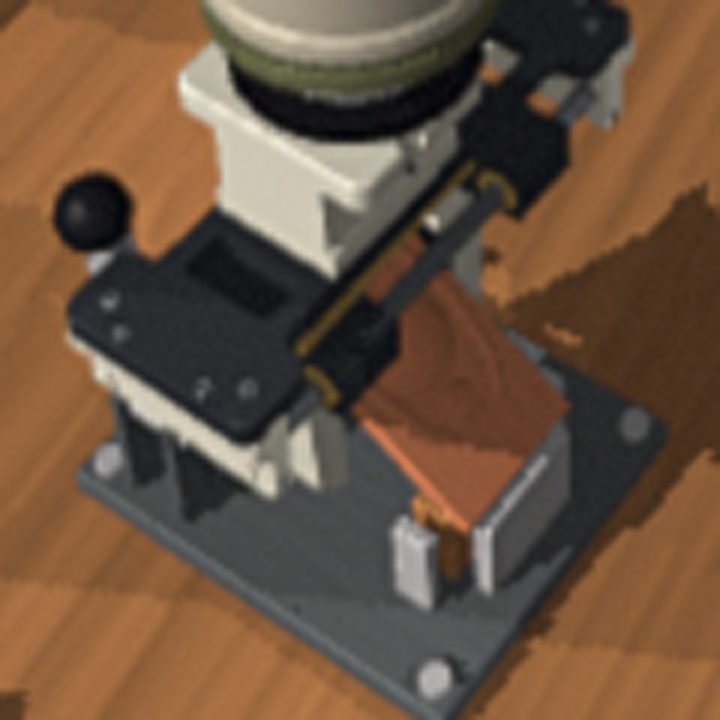

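```bash
python3 - <<'E'
from h import *
H=np.array([.4547,.3178,0]);Rh=Rn.from_euler('z',np.radians(-8)).as_matrix()
for nm,p in dict(Bnear_low=(466,530),Btop=(470,522),Bfar=(567,408)).items():
    ang((150+p[0]/6,260+p[1]/6))
    for z in (.045,.051): print(nm,z,np.round(Rh.T@(onz("side",150+p[0]/6,260+p[1]/6,z)-H)*1000,1))
s=robot.read_state();print(np.round(Rh.T@(s["tool_pos"]-H)*1000,1))
E
```

```text
1 tool-frame mm [ -8.7  28.  127.6] dist 127.9 angle below horiz 93.9 yworld 0.292
-1 tool-frame mm [-55.2 -28.    9.1] dist 55.9 angle below horiz 170.6 yworld 0.354
Bnear_low 0.045 [-58.2  24.6  45. ]
Bnear_low 0.051 [-60.5  27.4  51. ]
1 tool-frame mm [-10.7  28.  120.4] dist 120.9 angle below horiz 95.1 yworld 0.293
-1 tool-frame mm [-56.9 -28.    3. ] dist 57.0 angle below horiz 177.0 yworld 0.355
Btop 0.045 [-57.5  21.7  45. ]
Btop 0.051 [-59.9  24.5  51. ]
1 tool-frame mm [-53.9  28.   12.9] dist 55.4 angle below horiz 166.6 yworld 0.299
-1 tool-frame mm [-94.  -28.  -89.3] dist 129.7 angle below horiz -136.4 yworld 0.36
Bfar 0.045 [-58.4 -29.9  45. ]
Bfar 0.051 [-60.8 -26.6  51. ]
[-6.1  0.2 57. ]
```

Fx = +8 N means the B edge bears on the −x end stop, because the jaws slid a few mm along the panel. I'll loosen the grip so it slides, and continue down.

>>> carry_out:
  commands:
    - [[0,0,0,0],[0,0,0,0],[0.05,0,0.15,0],[0.05,0,0.2,0],[0.05,0,0.2,0],[0,0,0,0]]
  grip_force: 5

```text
t: 23.78
tool_pos: [0.4492, 0.3185, 0.0505]
orientation: [-3.133, 0.219, -0.004]
force: [7.7, -1.9, 2.0]
opening: 0.0558
```

```bash
python3 - <<'E'
from h import *
to((.446,.3197,.043),-8)
im=robot.read_camera("side"); crop(im,150,260,270,380,6,"pics/t23s.png")
H=np.array([.4547,.3178,0]);Rh=Rn.from_euler('z',np.radians(-8)).as_matrix()
s=robot.read_state();print(np.round(Rh.T@(s["tool_pos"]-H)*1000,1))
E
```

```text
t 23.78 pos [0.4492 0.3185 0.0505] yaw -7.99 tilt -1.0000 op 0.0558 F [ 7.7 -1.9  2. ]
shift cm [-0.33 -0.07  0.75] roll 0.0
[-5.6 -0.  50.7]
```

View pics/t23s.png

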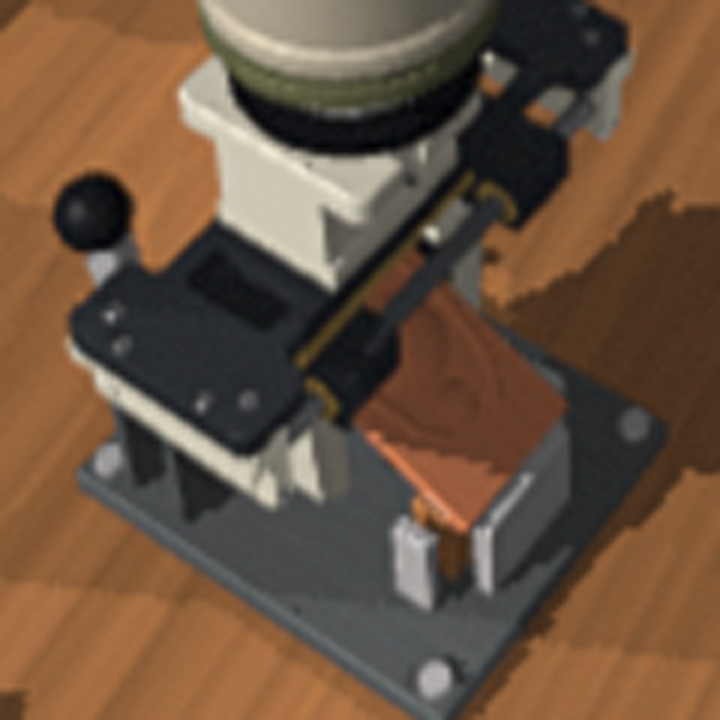

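>>> carry_out:
  commands:
    - [[0,0,0.15,0],[0,0,0.15,0],[0,0,0.15,0],[0,0,0,0]]

```text
t: 24.17
tool_pos: [0.4491, 0.3185, 0.046]
orientation: [-3.133, 0.219, -0.004]
force: [6.6, -2.2, 1.9]
opening: 0.0557
```

>>> carry_out:
  commands:
    - [[0,0,0.1,0],[0,0,0.1,0],[0,0,0,0]]

```text
t: 24.42
tool_pos: [0.4491, 0.3185, 0.0441]
orientation: [-3.133, 0.219, -0.004]
force: [6.4, -2.2, 1.4]
opening: 0.0563
```

```bash
python3 - <<'E'
from h import *
to((.446,.3197,.043),-8)
im=robot.read_camera("side"); crop(im,150,260,270,380,6,"pics/t24s.png")
im=robot.read_camera("top"); crop(im,60,180,180,280,6,"pics/t24t.png")
H=np.array([.4547,.3178,0]);Rh=Rn.from_euler('z',np.radians(-8)).as_matrix()
s=robot.read_state();print(np.round(Rh.T@(s["tool_pos"]-H)*1000,1))
E
```

```text
t 24.42 pos [0.4491 0.3185 0.0441] yaw -7.99 tilt -1.0000 op 0.0563 F [ 6.4 -2.2  1.4]
shift cm [-0.33 -0.07  0.11] roll 0.0
[-5.6 -0.  44.1]
```

View pics/t24s.png

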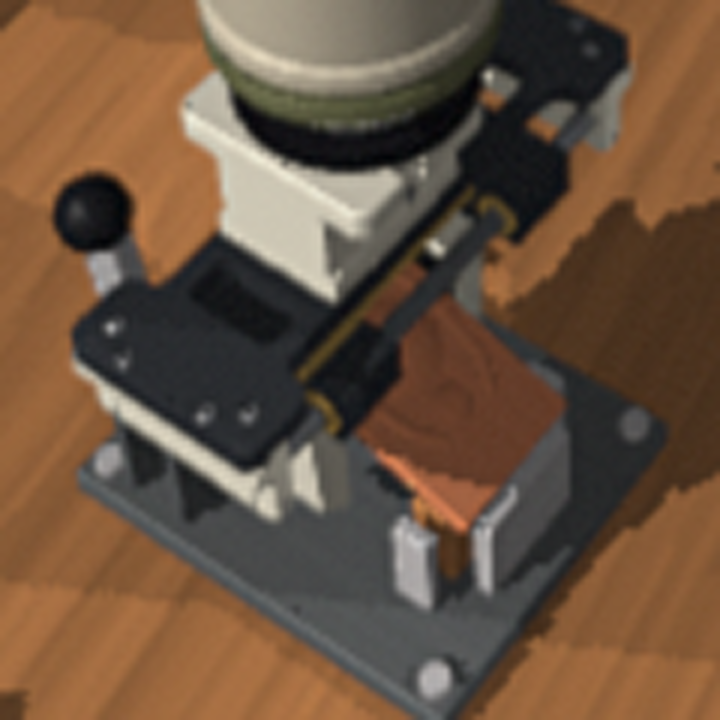

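View pics/t24t.png

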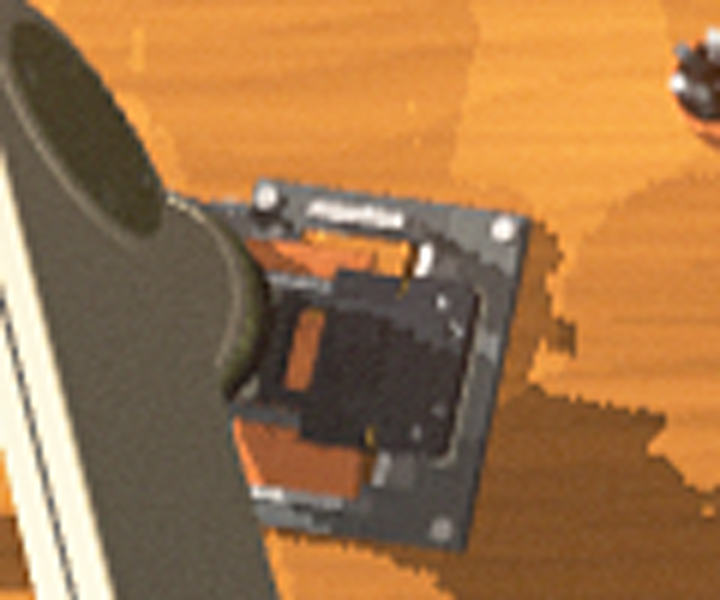

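```bash
python3 - <<'E'
from h import *
im=robot.read_camera("top"); crop(im,95,210,145,265,12,"pics/t25t.png")
im=robot.read_camera("side"); crop(im,205,300,255,360,12,"pics/t25s.png")
H=np.array([.4547,.3178,0]);Rh=Rn.from_euler('z',np.radians(-8)).as_matrix()
for sy in (1,-1):
  for sx in(1,-1):
    print(sx,sy,"top crop",(proj("top",H+Rh@np.array([-.0035+sx*.055,sy*.028,.051]))-[95,210])*12,"side crop",(proj("side",H+Rh@np.array([-.0035+sx*.055,sy*.028,.051]))-[205,300])*12)
E
```

```text
1 1 top crop [154.60034842  93.53445127] side crop [-265.28851416  233.81669985]
-1 1 top crop [ 37.48244808 587.01441819] side crop [259.48421222 575.95313979]
1 -1 top crop [400.02796453 130.07133961] side crop [-46.84305764   8.70229621]
-1 -1 top crop [288.70860507 625.31780783] side crop [467.61457752 322.88541606]
```

View pics/t25t.png

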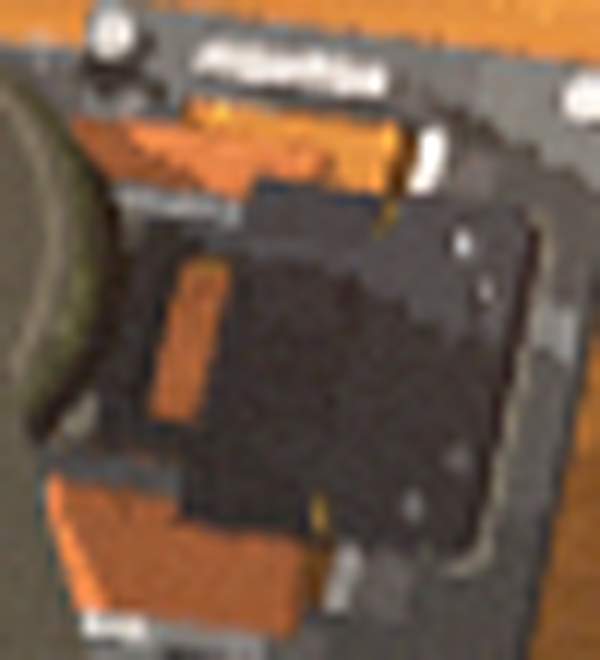

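View pics/t25s.png

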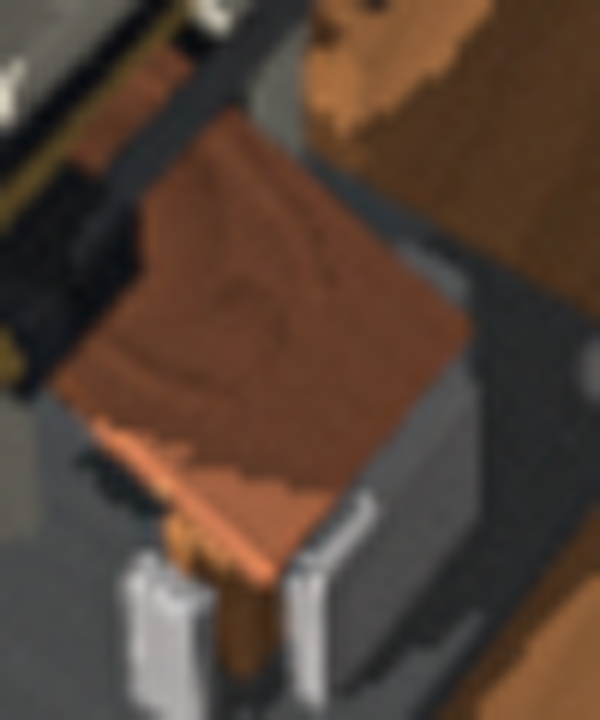

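```bash
python3 - <<'E'
from h import *
H=np.array([.4547,.3178,0]);Rh=Rn.from_euler('z',np.radians(-8)).as_matrix()
for n,a,b in [("B+y",(80,605),(270,578)),("B-y",(297,635),(470,325))]:
    P,e=tri((95+a[0]/12,210+a[1]/12),(205+b[0]/12,300+b[1]/12)); print(n,np.round(P,4),e,np.round(Rh.T@(P-H)*1000,1))
E
```

```text
B+y [0.3995 0.3483 0.0424] 0.004671417698018729 [-58.9  22.5  42.4]
B-y [0.3919 0.2972 0.0493] 0.002049093923586272 [-59.3 -29.2  49.3]
```

```bash
python3 - <<'E'
from h import *
H=np.array([.4547,.3178,0]);Rh=Rn.from_euler('z',np.radians(-8)).as_matrix()
for a in (0,5,10,15,20,25):
    c,s=np.cos(np.radians(a)),np.sin(np.radians(a)); 
    X=np.array([-.058+.110*c,-.028,.051+.110*s])
    print(a,np.round(X*1000),"top",np.round((proj("top",H+Rh@X)-[95,210])*12),"side",np.round((proj("side",H+Rh@X)-[205,300])*12))
for y in (-.025,.025): print((proj("top",H+Rh@np.array([.046,y,.045]))-[95,210])*12)
E
```

```text
0 [ 52. -28.  51.] top [401. 128.] side [-49.   7.]
5 [ 52. -28.  61.] top [386. 123.] side [-51. -26.]
10 [ 50. -28.  70.] top [371. 122.] side [-49. -58.]
15 [ 48. -28.  79.] top [354. 124.] side [-44. -87.]
20 [ 45. -28.  89.] top [337. 131.] side [ -34. -114.]
25 [ 42. -28.  97.] top [319. 142.] side [ -21. -138.]
[390.15483236 156.311536  ]
[172.01183603 123.79408463]
```

The top and side views show the panel is still tilted about 22° (A end high): the jaws slid down along its edges while B was jammed on the stop. I'll loosen to the minimum and see whether it relaxes.

>>> carry_out:
  commands:
    - [[0,0,0,0],[0,0,0,0],[0,0,0,0],[0,0,0,0]]
  grip_force: 3

```text
t: 24.95
tool_pos: [0.4477, 0.3186, 0.0435]
orientation: [-3.134, 0.218, -0.0]
force: [3.9, -1.1, 0.0]
opening: 0.0558
```

```bash
cat >> h.py <<'E'
HO=np.array([.4547,.3178,0]);RH=Rn.from_euler('z',np.radians(-8)).as_matrix()
def look(i):
    im=robot.read_camera("top"); a=cv2.resize(im[205:270,90:150,::-1],None,fx=8,fy=8,interpolation=cv2.INTER_CUBIC)
    im=robot.read_camera("side"); b=cv2.resize(im[292:357,205:255,::-1],None,fx=8,fy=8,interpolation=cv2.INTER_CUBIC)
    c=cv2.hconcat([a,b[:a.shape[0]]]) ; cv2.imwrite(f"pics/l{i}.png",c[:600,:800])
    s=robot.read_state(); print("t %.2f"%s["t"],"holder mm",np.round(RH.T@(s["tool_pos"]-HO)*1000,1),"F holder",np.round(RH.T@s["force"],1),"op %.4f"%s["opening"])
E
python3 -c "
from h import *
look(1)"
```

```text
t 25.05 holder mm [-7.1 -0.3 43.5] F holder [ 5.  -0.8  0. ] op 0.0558
```

View pics/l1.png

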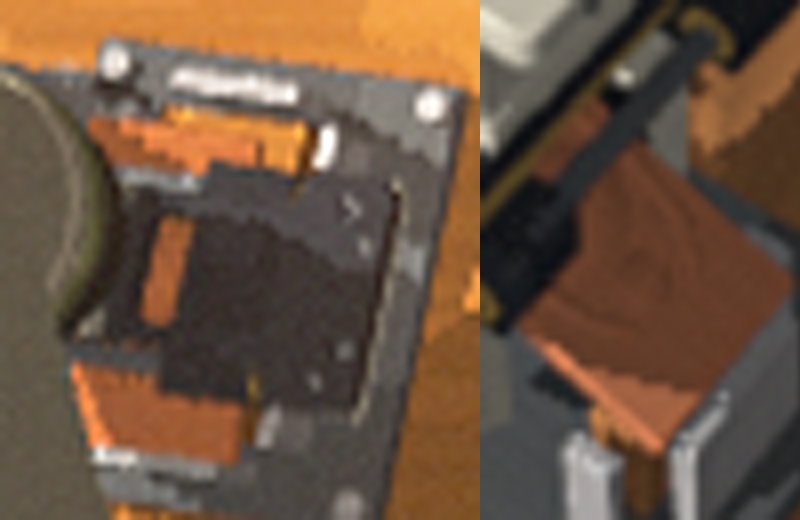

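>>> carry_out:
  commands:
    - [[-0.1,0,0,0],[-0.1,0,0,0],[-0.1,0,0,0],[-0.1,0,0,0],[0,0,0,0]]

```text
t: 25.47
tool_pos: [0.4432, 0.3191, 0.0435]
orientation: [-3.134, 0.218, 0.0]
force: [3.1, -0.4, -0.8]
opening: 0.0558
```

```bash
python3 -c "
from h import *
look(2)"
```

```text
t 25.57 holder mm [-11.5  -0.3  43.4] F holder [ 3.9  0.6 -0.7] op 0.0564
```

View pics/l2.png

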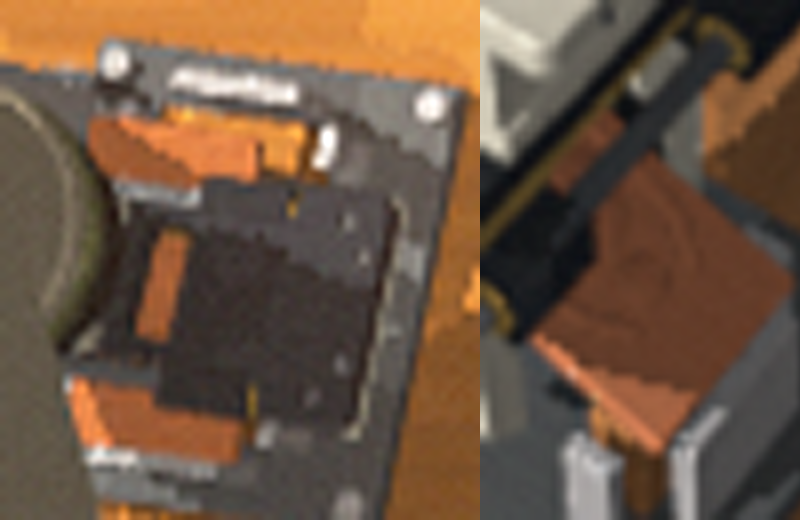

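The jaws now slide along the edge at 3 N. I'll grip firmer, back off the stop slightly, then lower with the matching +x arc.

>>> carry_out:
  commands:
    - [[0,0,0,0],[0,0,0,0],[0.15,0,0,0],[0.15,0,0,0],[0.1,0,0,0],[0.05,0,0.15,0],[0.05,0,0.15,0],[0.05,0,0.15,0],[0.04,0,0.15,0],[0,0,0,0]]
  grip_force: 10

```text
t: 26.4
tool_pos: [0.4493, 0.3181, 0.0372]
orientation: [3.134, -0.218, -0.001]
force: [0.4, 0.7, -1.0]
opening: 0.0559
```

```bash
python3 -c "
from h import *
look(3)"
```

```text
t 26.50 holder mm [-5.5 -0.4 37.4] F holder [ 0.  -0.5 -1.8] op 0.0559
```

View pics/l3.png

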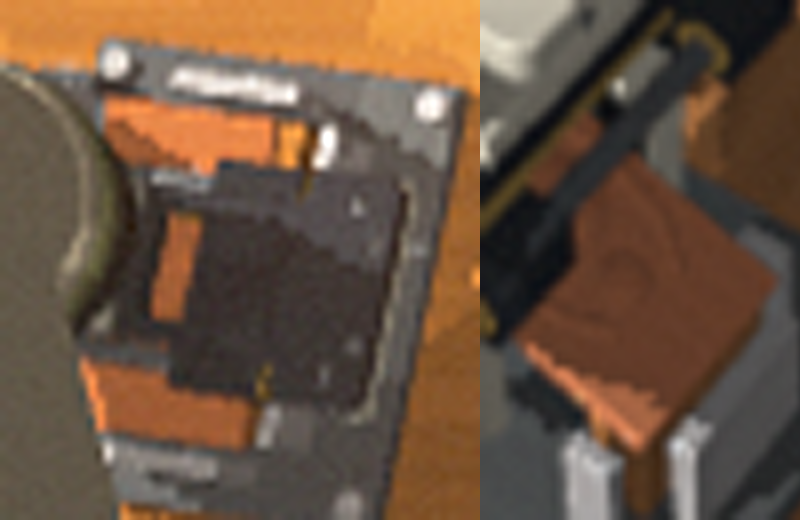

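>>> carry_out:
  commands:
    - [[-0.05,0,0.1,0],[-0.05,0,0.1,0],[-0.05,0,0.1,0],[0,0,0.1,0],[0,0,0.1,0],[0,0,0,0]]
  grip_force: 10

```text
t: 27.0
tool_pos: [0.4478, 0.3184, 0.0323]
orientation: [3.134, -0.218, -0.0]
force: [0.5, 0.3, -1.1]
opening: 0.0558
```

```bash
python3 -c "
from h import *
look(4)"
```

```text
t 27.10 holder mm [-7.  -0.3 32.4] F holder [ 0.5 -0.3 -1.3] op 0.0560
```

View pics/l4.png

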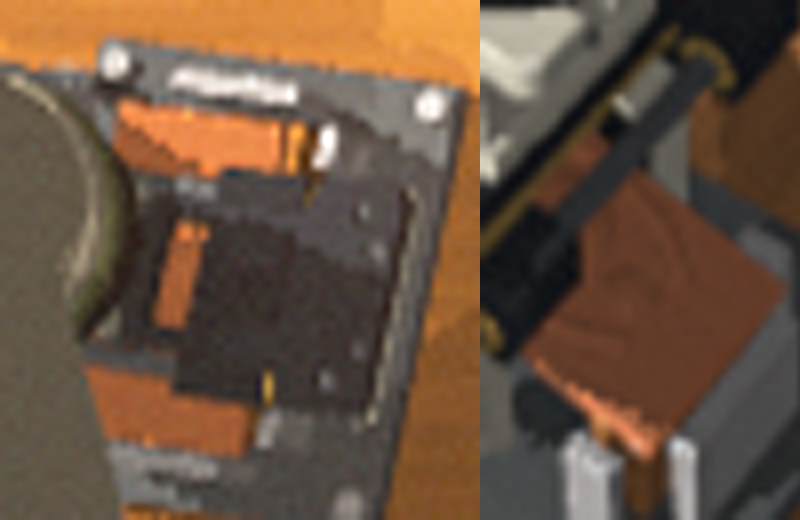

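>>> carry_out:
  commands:
    - [[0,0,0.1,0],[0,0,0.1,0],[0,0,0.1,0],[0,0,0.1,0],[0,0,0,0],[0,0,0,0]]

```text
t: 27.6
tool_pos: [0.4478, 0.3184, 0.0284]
orientation: [3.134, -0.218, -0.0]
force: [0.7, -1.3, -1.6]
opening: 0.0557
```

```bash
python3 -c "
from h import *
look(5)"
```

```text
t 27.70 holder mm [-6.9 -0.4 28.4] F holder [ 0.9 -0.4 -1.2] op 0.0558
```

View pics/l5.png

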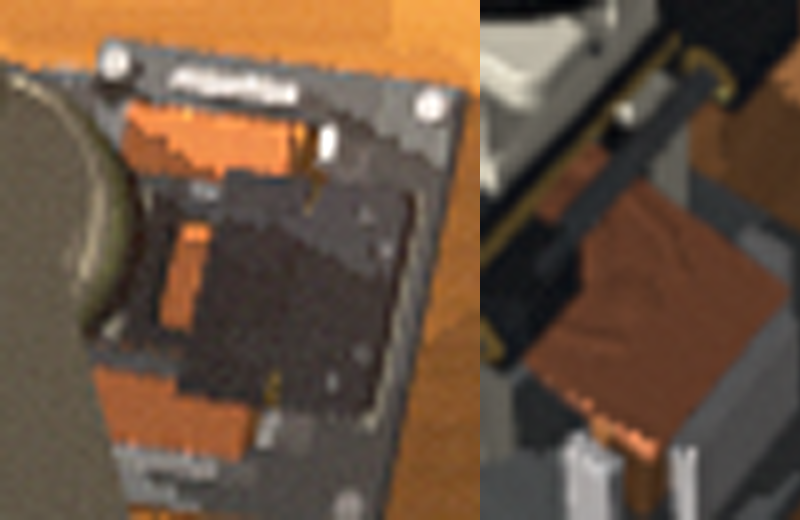

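The tilt is down to about 7° with fingertips 2 mm above the base plate. I'll lower another 1.5 mm, then open the fingers by tenths of a millimetre so the A end slides down.

>>> carry_out:
  commands:
    - [[0,0,0.08,0],[0,0,0.07,0],[0,0,0,0]]

```text
t: 27.95
tool_pos: [0.448, 0.3184, 0.027]
orientation: [-3.134, 0.218, -0.0]
force: [0.5, -0.3, -1.0]
opening: 0.0557
```

>>> carry_out:
  commands:
    - [[0,0,0,0],[0,0,0,0],[0,0,0,0]]
  claw: 5.5
  grip_force: 3

```text
t: 28.2
tool_pos: [0.4479, 0.3184, 0.027]
orientation: [-3.134, 0.218, -0.0]
force: [1.3, 0.7, -2.5]
opening: 0.0558
```

>>> carry_out:
  commands:
    - [[0,0,0,0],[0,0,0,0],[0,0,0,0]]
  claw: 5.56

```text
t: 28.45
tool_pos: [0.4479, 0.3184, 0.027]
orientation: [-3.134, 0.218, 0.0]
force: [-0.1, 0.9, -2.1]
opening: 0.0559
```

```bash
python3 -c "
from h import *
look(6)"
```

```text
t 28.55 holder mm [-6.8 -0.3 27. ] F holder [ 0.4  0.2 -2.4] op 0.0560
```

View pics/l6.png

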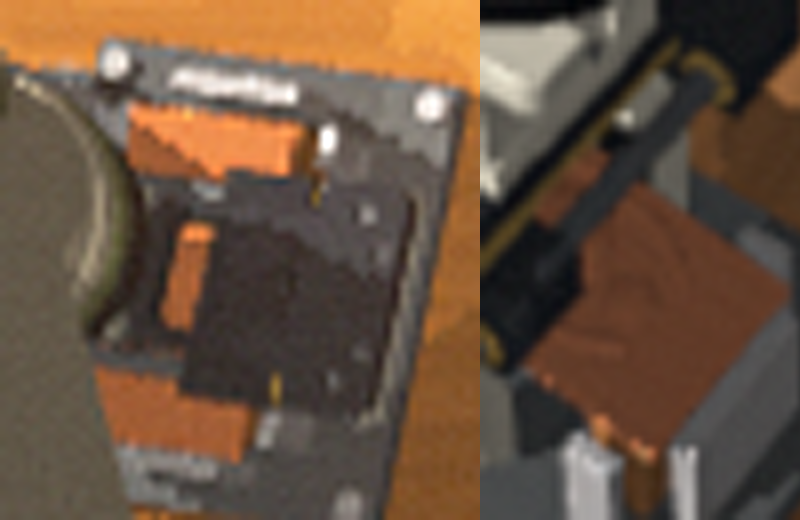

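>>> carry_out:
  commands:
    - [[0,0,0,0],[0,0,0,0],[0,0,0,0]]
  claw: 5.58

```text
t: 28.8
tool_pos: [0.4479, 0.3184, 0.027]
orientation: [3.134, -0.218, -0.0]
force: [0.8, 0.3, -1.4]
opening: 0.0558
```

>>> carry_out:
  commands:
    - [[0,0,0,0],[0,0,0,0],[0,0,0,0]]
  claw: 5.6

```text
t: 29.05
tool_pos: [0.4479, 0.3184, 0.0272]
orientation: [-3.134, 0.218, 0.0]
force: [-0.5, -0.8, 0.7]
opening: 0.0559
```

>>> carry_out:
  commands:
    - [[0,0,0,0],[0,0,0,0],[0,0,0,0]]
  claw: 5.62

```text
t: 29.3
tool_pos: [0.448, 0.3185, 0.0272]
orientation: [-3.134, 0.218, -0.0]
force: [-0.1, 0.6, -0.6]
opening: 0.0557
```

```bash
python3 -c "
from h import *
look(7)"
```

```text
t 29.40 holder mm [-6.7 -0.2 27.2] F holder [-0.7  0.7 -0.7] op 0.0560
```

View pics/l7.png

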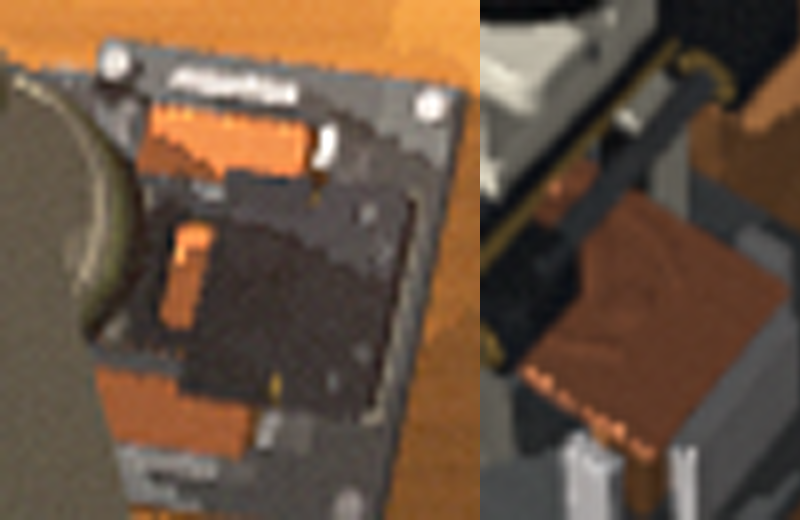

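It lies flat now: the side-edge slope matches the flat prediction and the force is back to zero. I'll open and withdraw.

>>> carry_out:
  commands:
    - [[0,0,0,0],[0,0,0,0],[0,0,0,0],[0,0,0,0],[-0.2,0,0,0],[-0.3,0,0,0],[0,0,0,0]]
  claw: 7.0

```text
t: 29.98
tool_pos: [0.4423, 0.3192, 0.0269]
orientation: [3.134, -0.218, -0.001]
force: [-0.8, -0.4, -0.1]
opening: 0.07
```

>>> carry_out:
  commands:
    - [[0,0,-0.5,0],[0,0,-1.0,0],[0,0,-1.5,0],[-0.5,0,-2,0],[-1,0,-3,0],[-1,0,-3,0],[-2,0,-3,0],[-3,0,-3,0],[-3,0,-2,0],[-3,0,-1,0],[0,0,0,0]]

```text
t: 30.9
tool_pos: [0.3074, 0.3396, 0.2313]
orientation: [-3.129, 0.214, -0.005]
force: [-0.8, -0.2, 0.3]
opening: 0.0699
```

```bash
python3 - <<'E'
from h import *
im=robot.read_camera("top"); crop(im,65,195,155,275,8,"pics/u1t.png")
im=robot.read_camera("side"); crop(im,150,280,270,380,6,"pics/u1s.png")
to((.45,.3,.3))
E
```

```text
t 31.00 pos [0.3097 0.3384 0.2284] yaw -7.86 tilt -1.0000 op 0.0703 F [-0.1 -0.5 -0.5]
shift cm [14.45  1.87 -7.13]
```

View pics/u1t.png

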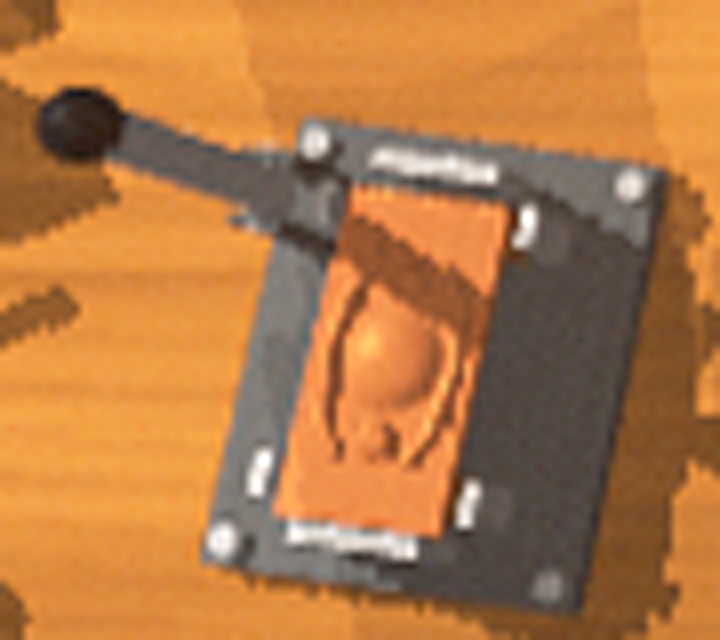

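View pics/u1s.png

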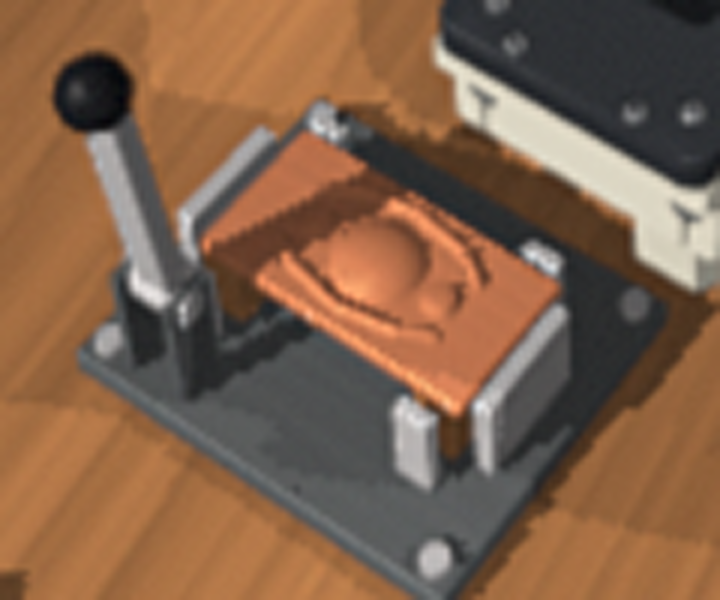

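```bash
python3 - <<'E'
from h import *
P=np.array([onz("top",65+(x+.5)/8-.5,195+(y+.5)/8-.5,.051) for x,y in [(345,185),(510,207),(443,538),(272,515)]])
print(np.round((P-HO)@RH*1000,1), cv2.minAreaRect((P[:,:2]*1000).astype(np.float32)))
P=np.array([onz("side",150+(x+.5)/6-.5,280+(y+.5)/6-.5,.051) for x,y in [(203,240),(310,133),(560,288),(460,405)]])
print(np.round((P-HO)@RH*1000,1), cv2.minAreaRect((P[:,:2]*1000).astype(np.float32)))
B=tri((65+80.5/8-.5,195+124.5/8-.5),(150+95/6-.5,280+92.5/6-.5)); print(B,np.round(RH.T@(B[0]-HO)*1000,1))
E
```

```text
[[ 51.7  28.6  51. ]
 [ 52.6 -27.7  51. ]
 [-57.4 -30.1  51. ]
 [-58.4  26.9  51. ]] ((451.73406982421875, 317.4541320800781), (56.956661224365234, 110.10062408447266), 82.90210723876953)
[[ 50.5  27.6  51. ]
 [ 49.5 -26.2  51. ]
 [-57.7 -25.6  51. ]
 [-56.8  26.9  51. ]] ((451.26776123046875, 319.2957458496094), (53.76251983642578, 107.88206481933594), 81.67044067382812)
(array([0.50898061, 0.37363425, 0.16838317]), np.float64(0.0006643261448205905)) [ 46.   62.8 168.4]
```

The panel is seated relief up and flat, centre about (−3, 0) mm in the holder, inside all stops. For the clamp, I'll close the fingers and go to the +y side of the bar.

>>> carry_out:
  commands:
    - [[1.0,-0.5,0,0],[2.0,-1.0,0,0],[2.5,-1.3,0,0],[2.5,-1.3,0,0],[2.5,-1.3,0,0],[2.5,-1.3,0,0],[2.5,-1.3,0,0],[2.0,-1.0,0,0],[1.2,-0.7,0,0],[0.5,-0.3,0,0],[0,0,0,0],[0,0,0,0]]
  claw: 0
  grip_force: 20

```text
t: 32.0
tool_pos: [0.5137, 0.4096, 0.2256]
orientation: [3.133, -0.219, -0.002]
force: [-1.4, 0.3, 0.7]
opening: 0.0004
```

```bash
python3 - <<'E'
from h import *
to(HO+RH@np.array([.046,.1,.146]),-8)
im=robot.read_camera("side"); crop(im,90,200,270,380,4,"pics/u2s.png")
im=robot.read_camera("top"); crop(im,0,150,160,290,5,"pics/u2t.png")
E
```

```text
t 32.00 pos [0.5137 0.4096 0.2256] yaw -8.00 tilt -1.0000 op 0.0004 F [-1.4  0.3  0.7]
shift cm [ 0.04 -0.1   7.96] roll 0.0
```

View pics/u2s.png

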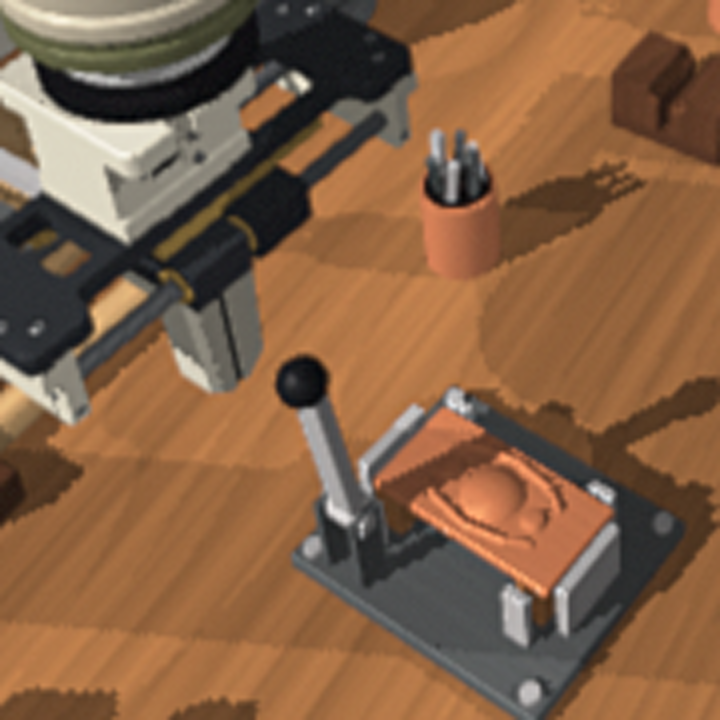

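View pics/u2t.png

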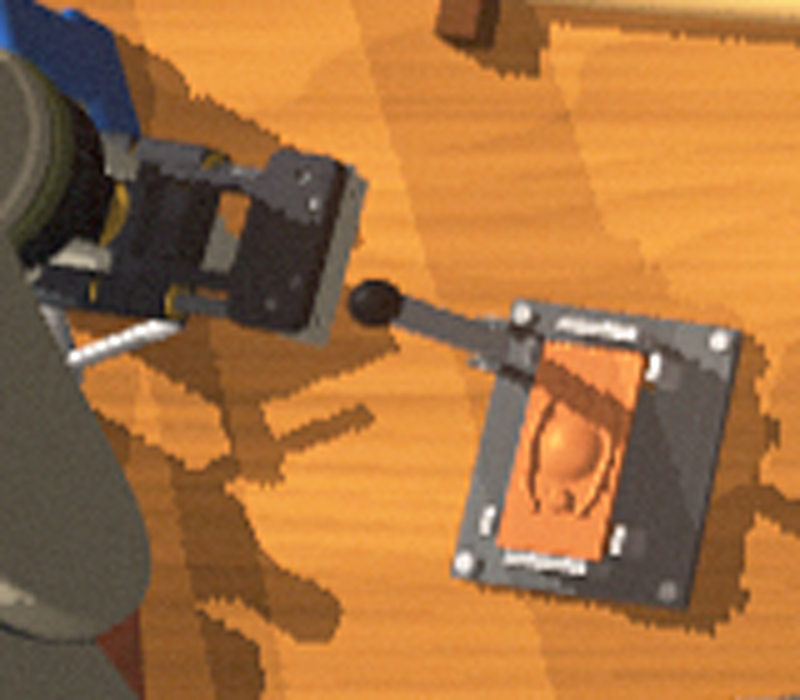

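>>> carry_out:
  commands:
    - [[0,-0.05,1.0,0],[0,-0.05,2.0,0],[0,0,2.0,0],[0,0,1.2,0],[0,0,0.4,0],[0,0.4,0,0],[0,0.6,0,0],[0,0.6,0,0],[0,0.6,0,0],[0,0.6,0,0],[0,0,0,0]]

```text
t: 33.02
tool_pos: [0.5106, 0.3824, 0.1616]
orientation: [-3.133, 0.22, -0.002]
force: [0.7, 0.7, -0.8]
opening: 0.0005
```

```bash
python3 - <<'E'
from h import *
s=robot.read_state(); print(np.round(RH.T@(s["tool_pos"]-HO)*1000,1),np.round(RH.T@s["force"],1))
im=robot.read_camera("side"); crop(im,90,200,270,380,4,"pics/u3s.png")
E
```

```text
[ 46.4  71.8 161.6] [ 0.6  0.8 -0.8]
```

View pics/u3s.png

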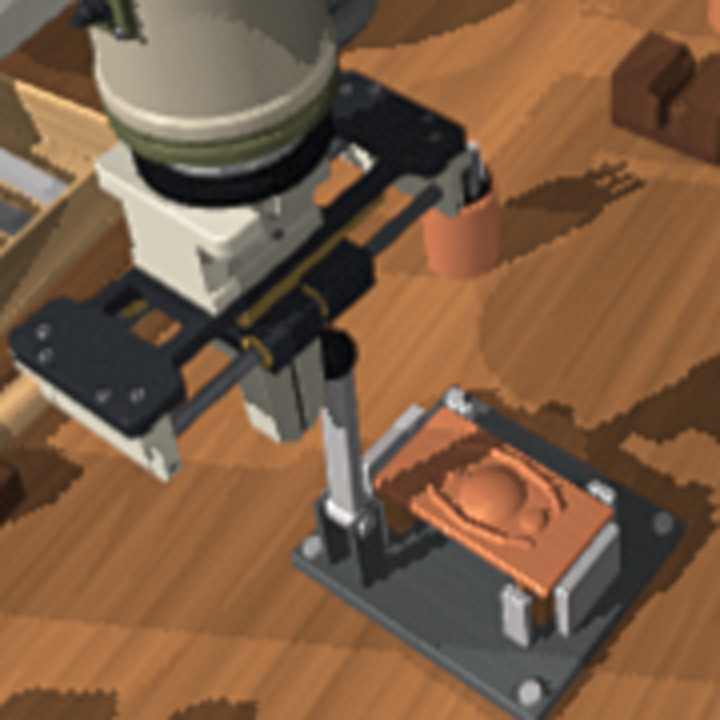

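>>> carry_out:
  commands:
    - [[0,0.55,0.1,0],[0,0.55,0.1,0],[0,0.55,0.12,0],[0,0.55,0.12,0],[0,0.55,0.18,0],[0,0.55,0.19,0],[0,0.54,0.2,0],[0,0.53,0.2,0],[0,0.48,0.3,0],[0,0.48,0.33,0],[0,0.47,0.33,0],[0,0.46,0.34,0],[0,0.4,0.42,0],[0,0.38,0.43,0],[0,0.37,0.44,0],[0,0.35,0.45,0],[0,0,0,0]]

```text
t: 34.48
tool_pos: [0.4986, 0.3056, 0.1165]
orientation: [3.133, -0.219, -0.003]
force: [-0.8, -0.3, 0.4]
opening: 0.0005
```

```bash
python3 - <<'E'
from h import *
s=robot.read_state(); print(np.round(RH.T@(s["tool_pos"]-HO)*1000,1),np.round(RH.T@s["force"],1))
im=robot.read_camera("side"); crop(im,110,220,270,380,4,"pics/u4s.png")
E
```

```text
[ 45.2  -6.  116.5] [-0.8 -0.4  0.4]
```

View pics/u4s.png

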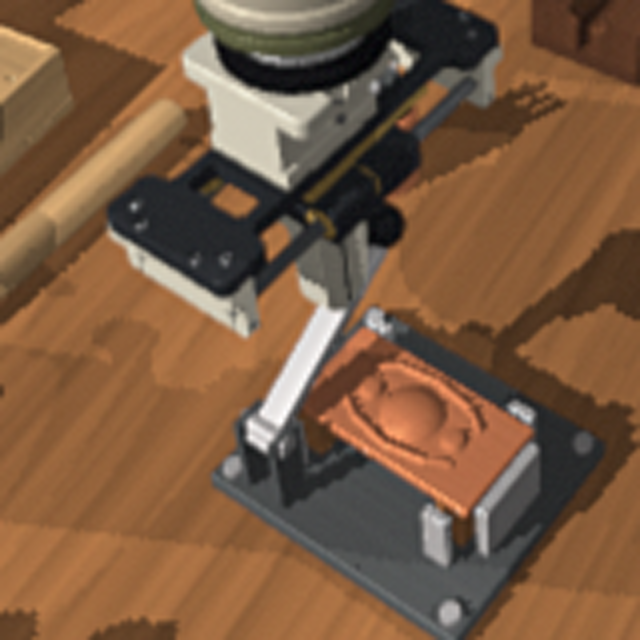

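>>> carry_out:
  commands:
    - [[0,0.3,0.4,0],[0,0.3,0.45,0],[0,0.25,0.5,0],[0,0.17,0.5,0],[0,0.14,0.5,0],[0,0.12,0.5,0],[0,0.1,0.4,0],[0,0.05,0.3,0],[0,0,0.2,0],[0,0,0.15,0],[0,0,0,0]]

```text
t: 35.45
tool_pos: [0.497, 0.2924, 0.0786]
orientation: [3.134, -0.218, -0.001]
force: [-0.1, 0.4, -0.6]
opening: 0.0008
```

```bash
python3 - <<'E'
from h import *
s=robot.read_state(); print(np.round(RH.T@(s["tool_pos"]-HO)*1000,1),np.round(RH.T@s["force"],1))
im=robot.read_camera("side"); crop(im,130,240,270,380,4,"pics/u5s.png")
E
```

```text
[ 45.4 -19.3  78.6] [-0.1  0.4 -0.6]
```

View pics/u5s.png

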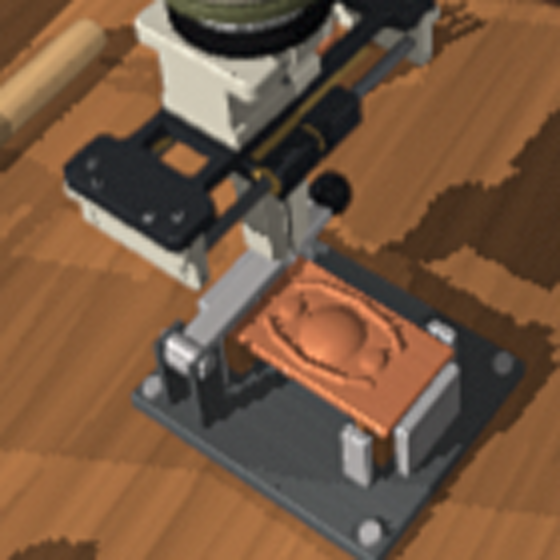

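>>> carry_out:
  commands:
    - [[0,0,0.1,0],[0,0,0.1,0],[0,0,0.1,0],[0,0,0,0]]

```text
t: 35.83
tool_pos: [0.4973, 0.2925, 0.076]
orientation: [-3.134, 0.218, -0.0]
force: [-0.4, 0.5, -0.4]
opening: 0.0003
```

>>> carry_out:
  commands:
    - [[0,0,0.08,0],[0,0,0.08,0],[0,0,0,0]]

```text
t: 36.08
tool_pos: [0.4974, 0.2924, 0.0755]
orientation: [3.134, -0.218, 0.0]
force: [-4.7, -2.0, 10.0]
opening: 0.0004
```

Firm contact at the expected height (tips 61.5 mm, 10 N). One small further press, then retreat.

>>> carry_out:
  commands:
    - [[0,0,0.1,0],[0,0,0,0],[0,0,0,0]]

```text
t: 36.33
tool_pos: [0.4975, 0.2925, 0.0754]
orientation: [3.134, -0.218, 0.0]
force: [-6.7, -4.0, 16.8]
opening: 0.0004
```

>>> carry_out:
  commands:
    - [[0,0,-0.5,0],[0,0,-1.0,0],[0,0,-2,0],[0,0,-3,0],[0,0,-3,0],[0,0,-3,0],[-3,0,-2,0],[-3,0,0,0],[-3,0,0,0],[-3,0,0,0],[-3,0,0,0],[-3,0,0,0],[0,0,0,0],[0,0,0,0]]

```text
t: 37.5
tool_pos: [0.3182, 0.3178, 0.2191]
orientation: [-3.133, 0.215, -0.002]
force: [0.4, 0.5, -0.5]
opening: 0.0003
```

```bash
python3 - <<'E'
from h import *
im=robot.read_camera("top"); cv2.imwrite("pics/fin_t.png",im[:,:,::-1]); crop(im,65,195,155,275,7,"pics/v1t.png")
im=robot.read_camera("side"); cv2.imwrite("pics/fin_s.png",im[:,:,::-1]);crop(im,150,270,270,380,6,"pics/v1s.png")
print(robot.read_state()["t"])
for r in (.085,.112): print([proj(n,HO+RH@np.array([.046,.05-r,.057])) for n in("top","side")])
E
```

```text
37.6
[array([129.73014649, 222.90354446]), array([205.11494908, 297.90581015])]
[array([139.68892177, 224.38766783]), array([213.30109122, 289.4438906 ])]
```

View pics/v1t.png

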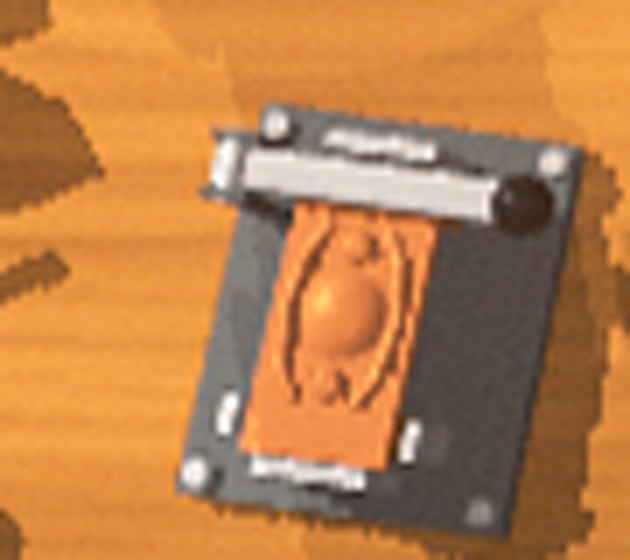

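View pics/v1s.png

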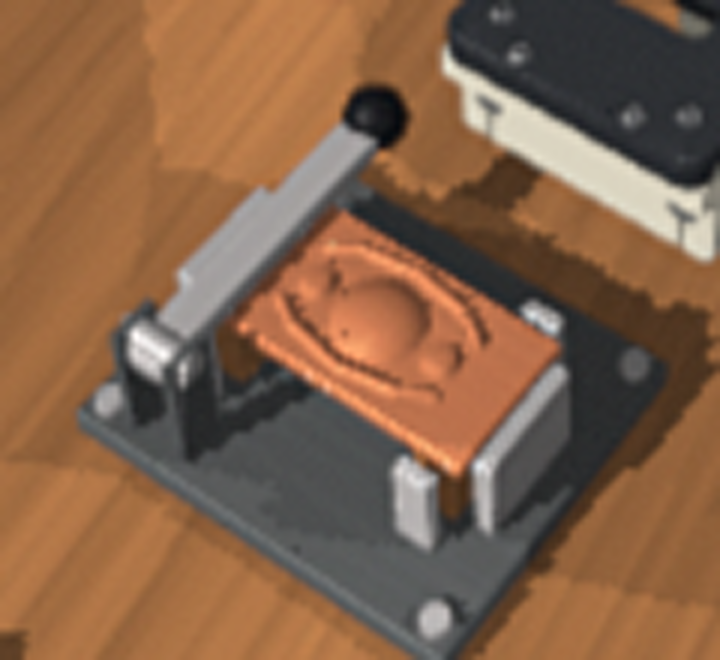

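View pics/fin_t.png

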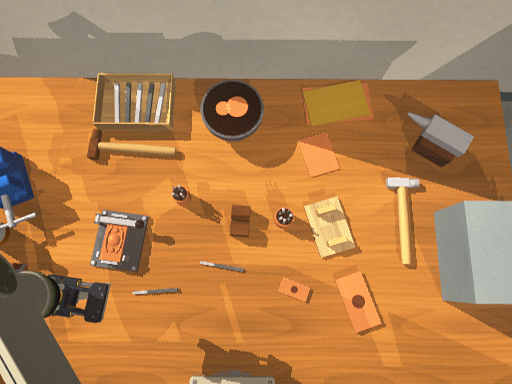

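The bar is down: its ball appears at (139.6,224) in the top view and (212.7,289.5) in the side view, within a pixel of the prediction for angle 0. The panel is relief up between the stops, the other items are where they were, and the robot is clear. I'll hand in.

```bash
python3 -c "
from plant import robot
print(robot.close_job())"
```

```text
the job is handed in; nothing more can be done
None
```

The panel now lies relief face up in the holder, flat on both rails and inside the steel stops. The clamp bar is fully down across its end. I handed the job in at about 37.6 s.

**How it went:** I took the panel from the trestle by its near end and let it swing down in a loosened grip. I stood it in the block's slot, regripped it lower, set its lower end on the holder's −x rail and leaned it down flat. I then pushed the bar down with the closed fingertips, pressing up to about 17 N.

**Last checks:**
- **Bar:** the ball is within a pixel of where it should be at angle 0, in both views.
- **Panel:** flat, and about 3 mm off centre toward the −x end stop. That leaves only about 1 mm of room at that end, close to the accuracy of the measurement.
- **Other tools:** in the last top view they are all where they started, and the robot is clear of everything.

**What did not go to plan:**
- **Swing:** the panel first stuck partway down and needed a jolt. It then swung about 15° past vertical, and I straightened it in the slot.
- **Laying down:** the panel's lower end jammed on the end stop at about 8 N and the jaws slid along its edges. I freed it, and let the last 5 mm or so down by opening the fingers in tenths of a millimetre, so it was not dropped.

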